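# Turn the hinge blank over in the toggle-clamp jig

## Task

The wooden blank is clamped in the jig with its plain face up. Open the toggle clamp by its red lever, turn the blank over so that its hinge recess faces up, and lay it back in the jig, snug against both the jig's raised lip and its end stop, with the recess end overhanging the jig as it does now; then clamp it down. Do not drop the blank or let it topple, and leave the rip fence and the other things on the bench where they are.

Things in the scene. Friction and masses are not known exactly. Their poses are not given: they have to be found in the camera images.
- toggle_jig: Fixed jig: board x -68..52, y -90..90, 17.7 thick (mm, its own frame; origin at bench level). Lip along the edge x = -68..-56, full length, to z = 34. Wooden end stop at x -56..-6, y -38..-22, to z = 32. The clamp's steel cheeks: x 8..40, y -12..12, to z = 58. The blank lies on the board, a long edge on the lip's face x = -56.3, an end on the stop's face y = -22
- seat (a point): Where the middle of the blank's volume lies when it is fully seated in the jig (jig frame x -27.8, y 56, z 28.7 mm; axes as the jig's); the blank then overhangs the board's end y = +90 mm by 44 mm
- toggle_jig_arm (a joint): Toggle clamp arm angle (rad) about the jig's y axis: about 0.33 with the pad on the blank, grows as it opens, stop at 1.66. Opening swings the red lever towards the jig's +x and down; then the arm with its pad stands up clear of the blank. It stays where it is left. The 18 mm pad comes down at x = -34, y = 0 mm of the jig
- lever_grip (a point): Grip point on the axis of the clamp's red round lever (23 mm diameter), 22 mm below its end. At joint value a it lies, from clamp_hinge, at x = 22 cos a + 100 sin a, z = -22 sin a + 100 cos a (mm, jig frame). z axis nearly along the lever to its end; y axis: the hinge axis
- clamp_hinge (a point): The toggle clamp's hinge axis (along y), 48 mm above the bench; axes as the jig's
- blank: Loose hardwood blank 57 (x) x 156 (y) x 22 (z) mm, about 0.16 kg. Origin: centre of the face with the hinge recess (level of the uncut wood); z points from that face to the plain face (so up at the start, when the recess lies hidden underneath). +y points to the end with the recess
- blank_mid (a point): Middle of the blank's volume; axes as the blank's
- recess (a point): Middle of the hinge recess's floor: 65 mm long (y 6..71 mm of the blank), 33 mm wide, open on the blank's -x edge, 2.5 mm deep, pale floor with three dark pilot holes
- rip_fence_carriage (a joint): Rip fence's position along its track (m), grows towards +y; to be left alone
- fence_mid (a point): Rip fence: centre of the top face of its wooden bar, 376 mm long along the world x axis, 35 mm wide, top 68 mm above the bench
- tape_measure_b: Loose bystander: rust-red tape measure standing on edge, 35 x 73 x 55 mm high; origin at the centre of its underside
- screw_box: Loose bystander: blue cardboard box of screws, 50 x 70 x 42 mm high; origin at the centre of its underside
- bit_case: Loose bystander: black bit case with a yellow catch, 48 x 95 x 31 mm high; origin at the centre of its underside
- sanding_block: Loose bystander: cork sanding block, 112 x 64 x 27 mm high; origin at the centre of its underside
- glue_bottle: Loose bystander: white glue bottle with a red nozzle, 64 mm diameter, 192 mm high; origin at the centre of its underside
- jar_red: Loose bystander: white jar with a red lid, 104 mm diameter, 148 mm high; origin at the centre of its underside

How it is judged:
By the outcome, as a careful person would: the job done as asked, in the order asked, and still so for the second after the job is handed in, with the robot touching nothing.
It also fails if it takes over 72 s, if anything falls off the work surface, if the arm or the gripper's body presses on something with over 40 N, if the wrist force passes 120 N, or if a joint passes its speed limit or range.

## Robot

A 6-joint arm with a two-finger parallel gripper is mounted at the origin on a cart in front of the work surface, level with it; the furniture and walls round the work are solid. World frame = base frame: x ahead of the robot, y to its left, z up, the work surface at z = 0. Lengths are in m, angles in rad, forces in N, time in s.
With the tool pointing down it reaches from about 0.25 to 0.725 m from the base axis. Payload 4 kg.
Tool frame: the origin (TCP) lies at the very end of the fingers, on their centre line; the grasp point (between the pads) lies 19 mm behind it; z points along the fingers, y is the line along which they close (so a half turn about z gives the same grasp; the last joint's range is limited). The gripper opens to 85 mm and grips with 20 to 120 N. Pads are 22 mm wide; open, the fingers measure 114 mm over their backs; the gripper's body (76 mm by 85 mm) begins 54 mm behind the grasp point. The pads swing forward as they close: fully open they stand 13 mm farther back than shut.
Start: joints at [-1.238, 0.241, 0.005, 1.335, 0, 1.571], TCP at [0.163, -0.473, 0.21] pointing down, gripper open.
Joint ranges: [-2.72, 2.72], [-1.05, 1.87], [-1.09, 1.28], [-1.99, 2.15], [-1.42, 1.44], [-3.14, 3.14]. Speed limits (rad/s): [2.79, 2.79, 3.14, 3.14, 3.14, 3.14].

## Interface

Orientations are given as a unit quaternion [x, y, z, w].
In Python, from workcell import monitor, viewer, job gives the robot as it stands.
- The arm moves only by the tool arm_command, never from a script. Its argument "increments" is a list of rows, each an object of numbers: "dx", "dy", "dz": the shift along the tool's x, y, z in cm; "wx", "wy", "wz": the turn, a rotation vector about the tool's x, y, z in rad; "grip": the finger opening in cm, from 0 to 8.54. In form: [{"dx": .., "dy": .., "dz": .., "wx": .., "wy": .., "wz": .., "grip": ..}, ...]. A call has 1 to 10 rows; each row is the pose to reach, as a shift and turn from the pose commanded when the call began, along the tool's axes at that moment; what a row does not reach only later rows make up. A row lasts 1/10 s, in which the tool goes at most 50 mm and 8.59 degrees, less where a joint would pass 70% of its speed; a pose out of reach is approached as far as the arm can. A call with a gripper value outside its range is refused whole. The fingers move at their own pace and stop on an object; the grip force is fixed at half the most. Time passes only in rows, so rows that repeat a pose let the fingers close. It gives the time, the measured TCP pose, the force, the opening and the grip force at its end, in the units of the state.
- monitor.get_obs(): the state, without advancing time (a new reading comes with each control period).
- viewer.camera(name): name is "scene" or "top"; returns (picture, depth): 480x640x3 uint8, red, green, blue; 480x640 float32, m along the optical axis (not along the pixel's ray), 0 where there is no reading.
- viewer.get_calibration(name): a dict with "fovy" (degrees; the focal length in pixels is half the picture's height over the tangent of half this angle, whatever the lens; pixels are square), "cx", "cy" (the principal point, pixels), "view" (4x4, takes a point from world to camera coordinates). Camera axes: x right, y up, looking along -z (the intrinsics and any distortion apply to the point x, -y, -z); pixel columns grow to the right and rows downward; lengths in m; the calibration is good to about 2 mm. A picture is of the moment at which its call begins. get_calibration takes no time and is no camera call.
- job.job_done(): hands the job in; it is judged then, once.
The state is a dict: "clock": time; "joint_pos": joint angles; "joint_vel": joint speeds; "tau": joint torques, N m; "eef_pos": TCP position; "tool_rot": TCP orientation; "ft_force": force on the tool from outside, world axes, zero at the start; "ft_torque": the same for the moment, N m; "grip_width": finger opening in m; "grasp_force": force on a finger pad.
Only numpy, scipy, OpenCV 4.12 (cv2) and the standard library are available. Lean on these libraries where they do the work, as an engineer would, in place of code of your own. Each camera call takes 0.05 s, during which the arm holds its last target. There are 200 camera calls.

## Working session

There is one attempt and no reset: what is moved stays moved. The work goes in short steps, Python scripts to look and compute and a tool call to move; the robot and the scene stay as the last step left them, time stands still between calls to the robot, and variables do not carry over. Pictures are saved under pics/ and viewed, at most 10 in all, crops included, and the job is handed in when it is done.

Besides the shell and the picture viewer there is one more tool, called after "Emit:" by a JSON object that holds its "api" and its "payload". arm_command: Moves the arm, as the interface text tells. Its arguments: {"type":"object","properties":{"increments":{"type":"array","items":{"type":"object","properties":{"dx":{"type":"number"},"dy":{"type":"number"},"dz":{"type":"number"},"wx":{"type":"number"},"wy":{"type":"number"},"wz":{"type":"number"},"grip":{"type":"number"}}}}},"required":["increments"]}

```bash
mkdir -p pics; ls
python3 - <<'E'
from workcell import monitor, viewer
import cv2,numpy as np
for n in("scene","top"):
    p,d=viewer.camera(n); cv2.imwrite(f"pics/{n}0.png",p[:,:,::-1]); np.save(f"{n}0.npy",d); 
    c=viewer.get_calibration(n); print(n,c, (d==0).mean())
print(monitor.get_obs())
E
```

```text
pics
scene {'fovy': 52.369155885835085, 'cx': 322.03323478776, 'cy': 232.71490365053816, 'view': array([[-0.61009331, -0.79232573,  0.00246749,  0.34487814],
       [ 0.42576152, -0.32520813,  0.84437361, -0.34264154],
       [-0.66821649,  0.51619726,  0.53574911, -1.02771126],
       [ 0.        ,  0.        ,  0.        ,  1.        ]])} 0.005712890625
top {'fovy': 55.962875069966145, 'cx': 314.48370140966136, 'cy': 238.7922133025871, 'view': array([[ 0.01672616, -0.99972839,  0.01622901, -0.00758787],
       [ 0.98783137,  0.0190329 ,  0.15435973, -0.56753477],
       [-0.15462669,  0.01344968,  0.98788142, -1.07104717],
       [ 0.        ,  0.        ,  0.        ,  1.        ]])} 0.00396484375
{'clock': 0.1, 'joint_pos': array([-1.23800368e+00,  2.41332855e-01,  3.86991785e-03,  1.33521533e+00,
       -1.48709992e-05,  1.57080443e+00]), 'joint_vel': array([ 0.00063443, -0.00302506,  0.00377469, -0.0007074 ,  0.00120657,
       -0.00051988]), 'tau': array([-1.93020728e-04, -3.73137903e+01,  2.53010166e+01,  1.08308962e-02,
        1.34190429e-05,  2.68126492e-06]), 'eef_pos': array([ 0.16313894, -0.47199457,  0.2089086 ]), 'tool_rot': array([ 9.86188278e-01,  1.65625467e-01, -1.63188926e-04, -9.26740903e-04]), 'ft_force': array([-0.05638721, -0.68704273, -0.60210511]), 'ft_torque': array([0.00520353, 0.00082762, 0.03820055]), 'grasp_force': 0.0, 'grip_width': 0.08510959505675315}
```

View pics/scene0.png

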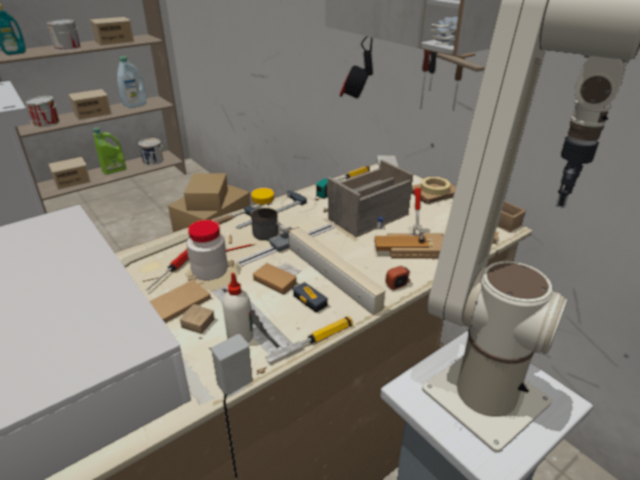

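View pics/top0.png

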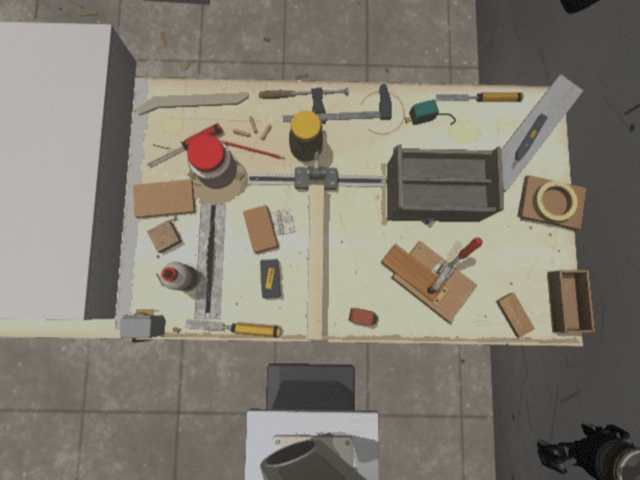

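```bash
python3 - <<'E'
import cv2,numpy as np
t=cv2.imread("pics/top0.png")[225:335,365:545]; s=cv2.imread("pics/scene0.png")[175:275,360:500]
t=cv2.resize(t,(800,489),interpolation=cv2.INTER_CUBIC)[:,:]
cv2.imwrite("pics/c_t.png",t); cv2.imwrite("pics/c_s.png",cv2.resize(s,(700,500),interpolation=cv2.INTER_CUBIC))
E
cat > h.py <<'E'
import numpy as np
from workcell import viewer
def cal(n):
    c=viewer.get_calibration(n); f=240/np.tan(np.radians(c['fovy']/2)); return c,f,np.array(c['view'])
def proj(n,P):
    c,f,V=cal(n); P=np.atleast_2d(P); q=P@V[:3,:3].T+V[:3,3]
    return np.c_[c['cx']+f*q[:,0]/-q[:,2], c['cy']-f*q[:,1]/-q[:,2]]
def ray(n,u,v):
    c,f,V=cal(n); R=V[:3,:3]; o=-R.T@V[:3,3]
    d=R.T@np.array([(u-c['cx'])/f,-(v-c['cy'])/f,-1.]); return o,d
def onz(n,u,v,z):
    o,d=ray(n,u,v); return o+d*(z-o[2])/d[2]
def dep(n,D,u,v):
    o,d=ray(n,u,v); return o+d*D[int(round(v)),int(round(u))]
def tri(u1,u2):
    (o1,d1),(o2,d2)=ray("scene",*u1),ray("top",*u2)
    A=np.c_[d1,-d2]; t=np.linalg.lstsq(A,o2-o1,rcond=None)[0]
    a,b=o1+d1*t[0],o2+d2*t[1]; return (a+b)/2,np.linalg.norm(a-b)
E
```

```text
(no output)
```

View pics/c_t.png

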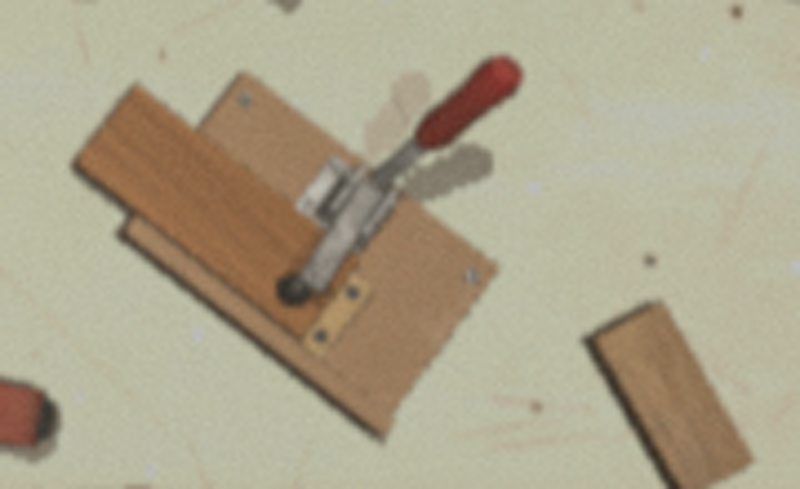

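View pics/c_s.png

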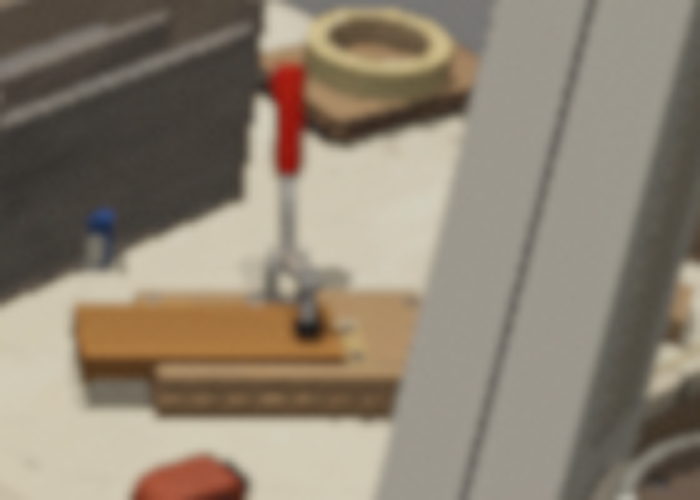

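Run:
```python
from h import *
T=lambda x,y:((x+.5)/4.4444+365-.5,(y+.5)/4.4444+225-.5)
S=lambda x,y:((x+.5)/5+360-.5,(y+.5)/5+175-.5)
pts=[((52,90,17.7),(242,72)),((52,-90,17.7),(497,268)),((-68,-90,34),(382,439)),((-68,90,34),(120,232)),((.7,134,39.7),(137,85)),((-56.3,134,39.7),(72,163)),((-56.3,-22,39.7),(303,341))]
J=np.array([p[0][:2] for p in pts])/1e3; W=np.array([onz("top",*T(*p[1]),p[0][2]/1e3)[:2] for p in pts])
jc,wc=J.mean(0),W.mean(0); a,b=J-jc,W-wc
th=np.arctan2((a[:,0]*b[:,1]-a[:,1]*b[:,0]).sum(),(a*b).sum()); R=np.array([[np.cos(th),-np.sin(th)],[np.sin(th),np.cos(th)]])
o=wc-R@jc; print("yaw",th,"o",o,"res mm",((J@R.T+o-W)*1e3).round(1).tolist())
D=np.load("top0.npy");DS=np.load("scene0.npy")
for n,s,t in [("A",(78,305),(137,85)),("B",(88,362),(72,163)),("levertip",(288,68),(505,70)),("pad",(308,330),(292,293))]:
    print(n,tri(S(*s),T(*t)))
for n,p in[("blank",(180,170)),("board",(430,290)),("lip",(250,325)),("bench",(600,150)),("lever",(465,103))]: print(n,dep("top",D,*T(*p)).round(4))
for n,p in[("blank",(180,330)),("lip",(280,371))]: print("s",n,dep("scene",DS,*S(*p)).round(4))
h=np.r_[o+R@np.array([0,0]),.048]
# hinge x: lever at a=.33: from tri
```

```text
yaw -0.6599822402211906 o [ 0.47672986 -0.30292784] res mm [[1.3, -0.7], [-0.1, -0.9], [0.5, -0.4], [0.2, -0.9], [-0.3, 1.0], [-0.9, -0.7], [-0.8, 2.5]]
A (array([ 0.55996906, -0.19951263,  0.03621008]), np.float64(0.0007999841046258506))
B (array([ 0.51485758, -0.16417997,  0.03313782]), np.float64(0.0033537804251191758))
levertip (array([ 0.55518645, -0.363379  ,  0.14868793]), np.float64(0.0013358953715231232))
pad (array([ 0.44620243, -0.28049824,  0.04516336]), np.float64(0.00219608451392209))
blank [ 0.512  -0.221   0.0442]
board [ 0.4497 -0.3662  0.0192]
lip [ 0.428  -0.2609  0.0332]
bench [ 0.5326 -0.4734  0.0017]
lever [ 0.54   -0.3492  0.1314]
s blank [ 0.4951 -0.2216  0.0431]
s lip [ 0.436  -0.2455  0.0357]
```

```bash
cat >> h.py <<'E'
TH=-0.66; O=np.array([.4767,-.3029])
def tojig(P):
    P=np.atleast_2d(P); c,s=np.cos(TH),np.sin(TH); d=P[:,:2]-O
    return np.c_[d[:,0]*c+d[:,1]*s,-d[:,0]*s+d[:,1]*c,P[:,2]]*1e3
def toworld(Q):
    Q=np.atleast_2d(Q)/1e3; c,s=np.cos(TH),np.sin(TH)
    return np.c_[O[0]+Q[:,0]*c-Q[:,1]*s,O[1]+Q[:,0]*s+Q[:,1]*c,Q[:,2]]
E
python3 - <<'E'
from h import *; import cv2
for n,(u0,u1,v0,v1) in (("top",(450,490,230,265)),("scene",(405,430,180,215))):
    im=cv2.imread(f"pics/{n}0.png").astype(int); D=np.load(n+"0.npy")
    m=(im[:,:,2]>im[:,:,1]+60)&(im[:,:,2]>im[:,:,0]+60); k=np.zeros_like(m);k[v0:v1,u0:u1]=1; m&=k.astype(bool)
    v,u=np.nonzero(m); P=tojig(np.array([dep(n,D,a,b) for a,b in zip(u,v)])); 
    P=P[(P[:,2]>60)&(P[:,2]<200)&(abs(P[:,1])<30)]
    print(n,len(u),len(P))
    for z in range(70,170,15):
        q=P[(P[:,2]>z)&(P[:,2]<=z+15)]; 
        if len(q): print(z,q.mean(0).round(1),len(q))
    # 2D axis in image
    c=np.c_[u,v].mean(0); w=np.linalg.svd(np.c_[u,v]-c)[2][0] if len(u)<2000 else 0; t=(np.c_[u,v]-c)@w; print("axis",c,w,t.min(),t.max())
    for hx in(24,32,39):
        for a in(.33,):
            L=lambda s:(hx+22*np.cos(a)+s*np.sin(a),0,48-22*np.sin(a)+s*np.cos(a))
            print(hx,proj(n,toworld([L(40),L(122)])).round(1).tolist())
    print("redends",(c+w*t.min()).round(1),(c+w*t.max()).round(1))
E
```

```text
top 62 62
130 [ 80.9   2.1 142.7] 7
145 [ 90.7   0.9 152.8] 54
160 [ 88.3   0.7 160.2] 1
axis [475.82258065 243.03225806] [-0.80272337  0.59635157] -5.367975794484128 6.443739111561933
24 [[457.2, 258.0], [475.6, 244.8]]
32 [[459.1, 255.4], [477.7, 242.1]]
39 [[460.8, 253.1], [479.5, 239.6]]
redends [480.1 239.8] [470.7 246.9]
scene 111 108
85 [55.4  3.4 99.7] 1
100 [ 58.9   2.7 108.8] 19
115 [ 68.7   1.2 122.6] 27
130 [ 79.2   2.3 138.3] 36
145 [ 85.9   2.3 151.8] 25
axis [417.46846847 196.63963964] [0.01730125 0.99985032] -9.646301889892491 12.350405197294107
24 [[417.3, 214.5], [418.6, 188.2]]
32 [[416.8, 213.2], [418.2, 187.0]]
39 [[416.5, 212.1], [417.8, 185.9]]
redends [417.3 187. ] [417.7 209. ]
```

```bash
cat >> h.py <<'E'
from scipy.spatial.transform import Rotation as Rn
from workcell import monitor
import json,os
def st(log=True):
    o=monitor.get_obs()
    open("log.txt","a").write(json.dumps([list(map(float,o[k])) for k in("joint_pos","eef_pos","tool_rot")])+"\n")
    return o
def Rt(phi,azdeg_jig,roll=0):
    """tool z: azimuth in jig frame (deg), phi deg below horizontal; roll 0: tool y horizontal"""
    az=TH+np.radians(azdeg_jig); p=np.radians(phi)
    z=np.array([np.cos(p)*np.cos(az),np.cos(p)*np.sin(az),-np.sin(p)])
    y=np.array([-np.sin(az),np.cos(az),0]); x=np.cross(y,z)
    return Rn.from_matrix(np.c_[x,y,z])*Rn.from_rotvec([0,0,np.radians(roll)])
def inc(pj,R=None,world=False):
    """increment to put TCP at jig-frame mm pj with orientation R; from measured pose"""
    o=st(); R0=Rn.from_quat(o["tool_rot"]); R=R or R0
    P=np.array(pj)/1e3 if world else toworld(pj)[0]
    d=R0.inv().apply(P-o["eef_pos"])*100; w=(R0.inv()*R).as_rotvec()
    print("d",d.round(2),"w",w.round(3),"clock",round(o["clock"],2),"jp",o["joint_pos"].round(2))
E
python3 -c "
from h import *
inc((87,0,225),Rt(90,180)); inc((87,0,225),Rt(90,0))"
```

```text
d [39.91  1.55 -1.61] w [-0.002  0.001  0.993] clock 0.1 jp [-1.24  0.24  0.    1.34 -0.    1.57]
d [39.91  1.55 -1.61] w [-1.000e-03 -2.000e-03 -2.149e+00] clock 0.1 jp [-1.24  0.24  0.    1.34 -0.    1.57]
```

Emit:
{"api": "arm_command", "payload": {"increments": [{"dx": 39.9, "dy": 1.55, "dz": -1.6, "wz": 0.993}, {"dx": 39.9, "dy": 1.55, "dz": -1.6, "wz": 0.993}, {"dx": 39.9, "dy": 1.55, "dz": -1.6, "wz": 0.993}, {"dx": 39.9, "dy": 1.55, "dz": -1.6, "wz": 0.993}, {"dx": 39.9, "dy": 1.55, "dz": -1.6, "wz": 0.993}, {"dx": 39.9, "dy": 1.55, "dz": -1.6, "wz": 0.993}, {"dx": 39.9, "dy": 1.55, "dz": -1.6, "wz": 0.993}, {"dx": 39.9, "dy": 1.55, "dz": -1.6, "wz": 0.993}, {"dx": 39.9, "dy": 1.55, "dz": -1.6, "wz": 0.993}, {"dx": 39.9, "dy": 1.55, "dz": -1.6, "wz": 0.993}]}}

```text
validation failed for argument at $.in...
```

Run:
```python
from h import *; import cv2
inc((87,0,118),Rt(90,180)); print(tojig(st()["eef_pos"]))
p,d=viewer.camera("scene"); P=cv2.resize(p[120:260,340:500],(640,560),interpolation=cv2.INTER_CUBIC); cv2.imwrite("pics/s1.png",P[:,:,::-1])
```

```text
d [39.91  1.57  9.09] w [-0.002  0.001  0.993] clock 0.1 jp [-1.24  0.24  0.    1.34 -0.    1.57]
[[-144.03607413 -325.83297008  208.90860248]]
```

View pics/s1.png

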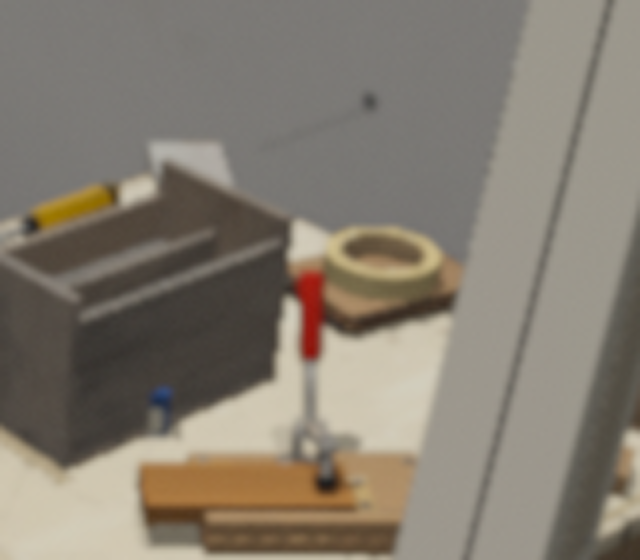

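The crop shows an unmoved scene, with the red lever at crop (310,315), because the call was refused. I'll send every field next time.

Emit:
{"api": "arm_command", "payload": {"increments": [{"dx": 39.9, "dy": 1.5, "dz": -1.6, "wx": 0, "wy": 0, "wz": 0.993, "grip": 8.5}, {"dx": 39.9, "dy": 1.5, "dz": -1.6, "wx": 0, "wy": 0, "wz": 0.993, "grip": 8.5}, {"dx": 39.9, "dy": 1.5, "dz": -1.6, "wx": 0, "wy": 0, "wz": 0.993, "grip": 8.5}, {"dx": 39.9, "dy": 1.5, "dz": -1.6, "wx": 0, "wy": 0, "wz": 0.993, "grip": 8.5}, {"dx": 39.9, "dy": 1.5, "dz": -1.6, "wx": 0, "wy": 0, "wz": 0.993, "grip": 8.5}, {"dx": 39.9, "dy": 1.5, "dz": -1.6, "wx": 0, "wy": 0, "wz": 0.993, "grip": 8.5}, {"dx": 39.9, "dy": 1.5, "dz": -1.6, "wx": 0, "wy": 0, "wz": 0.993, "grip": 8.5}, {"dx": 39.9, "dy": 1.5, "dz": -1.6, "wx": 0, "wy": 0, "wz": 0.993, "grip": 8.5}, {"dx": 39.9, "dy": 1.5, "dz": -1.6, "wx": 0, "wy": 0, "wz": 0.993, "grip": 8.5}, {"dx": 39.9, "dy": 1.5, "dz": -1.6, "wx": 0, "wy": 0, "wz": 0.993, "grip": 8.5}]}}

```text
clock: 1.15
eef_pos: [0.5351, -0.3729, 0.224]
tool_rot: [0.953, -0.303, 0.002, -0.009]
ft_force: [0.3, 0.5, 0.7]
grip_width: 0.0852
grasp_force: 0.0
```

Run:
```python
from h import *; import cv2
inc((87,0,118),Rt(90,180)); print(tojig(st()["eef_pos"]))
p,d=viewer.camera("scene"); P=cv2.resize(p[120:240,350:480],(520,480),interpolation=cv2.INTER_CUBIC); cv2.imwrite("pics/s2.png",P[:,:,::-1])
print(proj("scene",st()["eef_pos"]))
```

```text
d [-0.11 -1.76 10.63] w [-0.018  0.002  0.043] clock 1.15 jp [-0.62  0.56  0.52  1.53  0.02  3.14]
[[ 89.0699319  -19.43700631 223.96210384]]
[[427.83747261 167.31362675]]
```

View pics/s2.png

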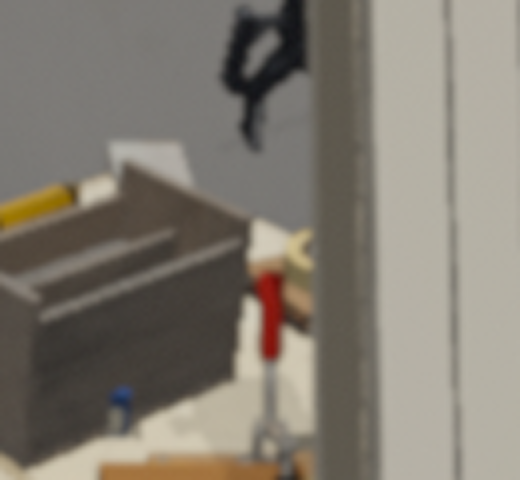

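The gripper is above the lever, with its left finger tip at crop (255,150). Joint 6 hit its limit, so I'll turn back by half a turn.

Emit:
{"api": "arm_command", "payload": {"increments": [{"dx": -0.1, "dy": -0.9, "dz": 0, "wx": 0, "wy": 0, "wz": -0.15, "grip": 8.5}, {"dx": -0.1, "dy": -1.8, "dz": 0, "wx": 0, "wy": 0, "wz": -0.3, "grip": 8.5}, {"dx": -0.1, "dy": -1.8, "dz": 0, "wx": 0, "wy": 0, "wz": -0.45, "grip": 8.5}, {"dx": -0.1, "dy": -1.8, "dz": 0, "wx": 0, "wy": 0, "wz": -0.6, "grip": 8.5}, {"dx": -0.1, "dy": -1.8, "dz": 0, "wx": 0, "wy": 0, "wz": -0.75, "grip": 8.5}, {"dx": -0.1, "dy": -1.8, "dz": 0, "wx": 0, "wy": 0, "wz": -0.9, "grip": 8.5}, {"dx": -0.1, "dy": -1.8, "dz": 0, "wx": 0, "wy": 0, "wz": -1.05, "grip": 8.5}, {"dx": -0.1, "dy": -1.8, "dz": 0, "wx": 0, "wy": 0, "wz": -1.2, "grip": 8.5}, {"dx": -0.1, "dy": -1.8, "dz": 0, "wx": 0, "wy": 0, "wz": -1.35, "grip": 8.5}, {"dx": -0.1, "dy": -1.8, "dz": 0, "wx": 0, "wy": 0, "wz": -1.48, "grip": 8.5}]}}

```text
clock: 2.2
eef_pos: [0.5405, -0.3593, 0.2262]
tool_rot: [0.908, 0.419, 0.007, -0.005]
ft_force: [-0.2, -0.5, -0.4]
grip_width: 0.0852
grasp_force: 0.0
```

```bash
python3 -c "
from h import *
inc((87,0,190),Rt(90,0)); print(tojig(st()['eef_pos']))"
```

```text
d [0.49 0.18 3.63] w [ 0.012 -0.015 -1.618] clock 2.2 jp [-0.6   0.55  0.51  1.53  0.02  1.68]
[[ 85.02357185  -5.43198881 226.21387918]]
```

Emit:
{"api": "arm_command", "payload": {"increments": [{"dx": 0.5, "dy": 0.2, "dz": 0, "wx": 0, "wy": 0, "wz": -0.15, "grip": 8.5}, {"dx": 0.5, "dy": 0.2, "dz": 0, "wx": 0, "wy": 0, "wz": -0.3, "grip": 8.5}, {"dx": 0.5, "dy": 0.2, "dz": 1, "wx": 0, "wy": 0, "wz": -0.45, "grip": 8.5}, {"dx": 0.5, "dy": 0.2, "dz": 2, "wx": 0, "wy": 0, "wz": -0.6, "grip": 8.5}, {"dx": 0.5, "dy": 0.2, "dz": 3.5, "wx": 0, "wy": 0, "wz": -0.75, "grip": 8.5}, {"dx": 0.5, "dy": 0.2, "dz": 3.5, "wx": 0, "wy": 0, "wz": -0.9, "grip": 8.5}, {"dx": 0.5, "dy": 0.2, "dz": 3.5, "wx": 0, "wy": 0, "wz": -1.05, "grip": 8.5}, {"dx": 0.5, "dy": 0.2, "dz": 3.5, "wx": 0, "wy": 0, "wz": -1.2, "grip": 8.5}, {"dx": 0.5, "dy": 0.2, "dz": 3.5, "wx": 0, "wy": 0, "wz": -1.35, "grip": 8.5}, {"dx": 0.5, "dy": 0.2, "dz": 3.5, "wx": 0, "wy": 0, "wz": -1.5, "grip": 8.5}]}}

```text
clock: 3.2
eef_pos: [0.5456, -0.3563, 0.1913]
tool_rot: [0.379, 0.925, 0.009, 0.001]
ft_force: [0.2, 0.0, 0.1]
grip_width: 0.085
grasp_force: 0.0
```

```bash
python3 -c "
from h import *
inc((87,0,118),Rt(90,0)); print(tojig(st()['eef_pos']))"
```

```text
d [-0.01 -0.13  7.33] w [ 0.017 -0.003 -0.117] clock 3.2 jp [-0.59  0.56  0.44  1.45  0.02  0.19]
[[8.72305961e+01 4.22060122e-02 1.91293997e+02]]
```

Descend over the lever and close.

Emit:
{"api": "arm_command", "payload": {"increments": [{"dx": 0, "dy": 0, "dz": 2.5, "wx": 0.017, "wy": 0, "wz": -0.117, "grip": 8.5}, {"dx": 0, "dy": 0, "dz": 5, "wx": 0.017, "wy": 0, "wz": -0.117, "grip": 8.5}, {"dx": 0, "dy": 0, "dz": 7.3, "wx": 0.017, "wy": 0, "wz": -0.117, "grip": 8.5}, {"dx": 0, "dy": 0, "dz": 7.3, "wx": 0.017, "wy": 0, "wz": -0.117, "grip": 8.5}, {"dx": 0, "dy": 0, "dz": 7.3, "wx": 0.017, "wy": 0, "wz": -0.117, "grip": 2}, {"dx": 0, "dy": 0, "dz": 7.3, "wx": 0.017, "wy": 0, "wz": -0.117, "grip": 2}, {"dx": 0, "dy": 0, "dz": 7.3, "wx": 0.017, "wy": 0, "wz": -0.117, "grip": 2}, {"dx": 0, "dy": 0, "dz": 7.3, "wx": 0.017, "wy": 0, "wz": -0.117, "grip": 2}, {"dx": 0, "dy": 0, "dz": 7.3, "wx": 0.017, "wy": 0, "wz": -0.117, "grip": 2}, {"dx": 0, "dy": 0, "dz": 7.3, "wx": 0.017, "wy": 0, "wz": -0.117, "grip": 2}]}}

```text
clock: 4.2
eef_pos: [0.5471, -0.3586, 0.1199]
tool_rot: [0.327, 0.945, -0.003, -0.0]
ft_force: [-4.0, -6.9, 3.7]
grip_width: 0.0211
grasp_force: 44.0
```

Run:
```python
from h import *
o=st(); p=tojig(o['eef_pos'])[0]; print(p,o['ft_force'],o['grip_width'],o['grasp_force'])
g0=np.array([p[0],p[2]+19])
H=np.array([34,48.])
L=lambda a:np.array([22*np.cos(a)+100*np.sin(a),-22*np.sin(a)+100*np.cos(a)])
for a in np.linspace(.33,1.5,14): print(round(a,2),(L(a)-L(.33)).round(1))
R0=Rn.from_quat(o["tool_rot"]).as_matrix(); print(R0.round(3)); print(tojig(toworld((0,0,0))))
```

```text
[ 89.76420858  -0.81195754 119.92022989] [-3.95652872 -6.93542399  3.72356229] 0.02108092742450772 43.996567726135254
0.33 [0. 0.]
0.42 [ 7.6 -5.1]
0.51 [ 14.8 -10.9]
0.6 [ 21.4 -17.4]
0.69 [ 27.4 -24.4]
0.78 [ 32.8 -31.9]
0.87 [ 37.4 -39.8]
0.96 [ 41.3 -48.1]
1.05 [ 44.5 -56.8]
1.14 [ 46.8 -65.7]
1.23 [ 48.4 -74.8]
1.32 [ 49.1 -84. ]
1.41 [ 49.  -93.2]
1.5 [  48.1 -102.3]
[[-0.786  0.619 -0.002]
 [ 0.619  0.786 -0.006]
 [-0.002 -0.006 -1.   ]]
[[0. 0. 0.]]
```

Emit:
{"api": "arm_command", "payload": {"increments": [{"dx": -0.76, "dy": 0, "dz": 0.51, "wx": 0, "wy": 0, "wz": 0, "grip": 2}, {"dx": -1.48, "dy": 0, "dz": 1.09, "wx": 0, "wy": 0, "wz": 0, "grip": 2}, {"dx": -2.14, "dy": 0, "dz": 1.74, "wx": 0, "wy": 0, "wz": 0, "grip": 2}, {"dx": -2.74, "dy": 0, "dz": 2.44, "wx": 0, "wy": 0, "wz": 0, "grip": 2}, {"dx": -3.28, "dy": 0, "dz": 3.19, "wx": 0, "wy": 0, "wz": 0, "grip": 2}]}}

```text
clock: 4.7
eef_pos: [0.5754, -0.3805, 0.0901]
tool_rot: [0.327, 0.945, -0.004, 0.003]
ft_force: [-0.9, -8.7, 8.0]
grip_width: 0.0208
grasp_force: 48.0
```

```bash
python3 -c "
from h import *
o=st(); print(tojig(o['eef_pos']),o['ft_force'],o['ft_torque'],o['grip_width'],Rn.from_quat(o['tool_rot']).as_matrix().round(3))"
```

```text
[[125.5168116   -0.78879314  90.10846821]] [-0.91550271 -8.67444047  7.95305452] [-1.71793993  0.48886529 -0.0462366 ] 0.020783475951496776 [[-0.786  0.619  0.004]
 [ 0.619  0.786 -0.009]
 [-0.008 -0.005 -1.   ]]
```

Emit:
{"api": "arm_command", "payload": {"increments": [{"dx": -0.46, "dy": 0, "dz": 0.79, "wx": 0, "wy": 0, "wz": 0, "grip": 2}, {"dx": -0.85, "dy": 0, "dz": 1.62, "wx": 0, "wy": 0, "wz": 0, "grip": 2}, {"dx": -1.17, "dy": 0, "dz": 2.49, "wx": 0, "wy": 0, "wz": 0, "grip": 2}, {"dx": -1.4, "dy": 0, "dz": 3.38, "wx": 0, "wy": 0, "wz": 0, "grip": 2}, {"dx": -1.56, "dy": 0, "dz": 4.29, "wx": 0, "wy": 0, "wz": 0, "grip": 2}, {"dx": -1.63, "dy": 0, "dz": 5.21, "wx": 0, "wy": 0, "wz": 0, "grip": 2}, {"dx": -1.62, "dy": 0, "dz": 6.13, "wx": 0, "wy": 0, "wz": 0, "grip": 2}, {"dx": -1.53, "dy": 0, "dz": 7.04, "wx": 0, "wy": 0, "wz": 0, "grip": 2}, {"dx": -1.53, "dy": 0, "dz": 7.04, "wx": 0, "wy": 0, "wz": 0, "grip": 2}]}}

```text
clock: 5.6
eef_pos: [0.5923, -0.3935, 0.0204]
tool_rot: [0.327, 0.945, -0.005, 0.009]
ft_force: [8.2, -16.6, 0.9]
grip_width: 0.0209
grasp_force: 54.7
```

Run:
```python
from h import *
from scipy.optimize import least_squares
o=st(); print(tojig(o['eef_pos']),o['ft_force'],o['grip_width'],o['joint_pos'].round(3))
# FK fit
D=[json.loads(l) for l in open("log.txt")]; D={tuple(d[0]):d for d in D}.values()
q=np.array([d[0] for d in D]); p=np.array([d[1] for d in D]); r=Rn.from_quat([d[2] for d in D])
from scipy.spatial.transform import Rotation as R
def fk(q,k):
    a2,a3,z0,zo,L5,L6,off=k
    R1=R.from_euler('z',q[0]); 
    up=lambda b:R.from_euler('y',b)
    w=np.array([0,0,z0])+up(q[1]).apply([0,0,a2])+up(q[1]+q[2]).apply([a3,0,zo])
    Rp=R1*up(q[1]+q[2]+q[3]); R5=Rp*R.from_euler('z',q[4])
    return R1.apply(w)+Rp.apply([L5,0,off])+R5.apply([L6,0,0]), R5
f=lambda k:np.concatenate([fk(a,k)[0]-b for a,b in zip(q,p)])
s=least_squares(lambda k:np.r_[f(k),1e-3*(k-np.array([.4,.4,.3,0,.1,.1,0]))],[.4,.4,.3,0,.1,.1,0]); print(len(q),s.x.round(3),abs(f(s.x)).max())
for a,b in list(zip(q,r))[::3]:
    print((fk(a,s.x)[1].inv()*b).as_matrix().round(2).tolist(),a[5].round(2),a[4].round(3))
```

```text
[[146.87285733  -0.75786596  20.41996295]] [  8.19248832 -16.61424557   0.89785996] 0.020907669931909203 [-0.584  0.764  0.349  1.137 -0.006  0.083]
8 [ 2.303  0.766 -1.109 -1.377 -0.927  0.324 -0.466] 0.014622380024810838
[[-0.0, -0.01, 1.0], [1.0, -0.0, -0.0], [0.0, 1.0, 0.01]] 1.57 -0.0
[[-0.09, -0.85, 0.53], [1.0, -0.1, 0.01], [0.04, 0.52, 0.85]] 1.68 0.017
[[0.69, -0.06, 0.72], [0.09, 1.0, -0.0], [-0.72, 0.07, 0.69]] 0.09 -0.006
```

```bash
cat > k.py <<'E'
from h import *
from scipy.optimize import least_squares
def fk(q,k):
    a2,a3,z0,zo,Lw,x0,Lt=k
    R1=Rn.from_euler('z',q[0]); up=lambda b:Rn.from_euler('y',b)
    w=np.array([x0,0,z0])+up(q[1]).apply([0,0,a2])+up(q[1]-q[2]).apply([a3,0,zo])
    Rp=R1*up(q[1]-q[2]+q[3]); R5=Rp*Rn.from_euler('z',SG*q[4])
    R6=R5*Rn.from_euler('x',q[5])*M
    return R1.apply(w)+Rp.apply([Lw,0,0])+R5.apply([Lt,0,0]),R6
SG=1
M=Rn.from_matrix(np.array([[0,0,1],[0,1,0],[-1,0,0]]).astype(float))*Rn.identity()
def data():
    D=[json.loads(l) for l in open("log.txt")]; D=list({tuple(d[0]):d for d in D}.values())
    return D
def fit():
    D=data(); k0=np.array([.4,.4,.3,0,.08,0,.25])
    f=lambda k:np.concatenate([fk(d[0],k)[0]-d[1] for d in D])
    s=least_squares(lambda k:np.r_[f(k),2e-3*(k-k0)],k0); return s.x,abs(f(s.x)).max()
E
python3 - <<'E'
from k import *
k,e=fit(); print(k.round(3),e)
for d in data(): print((fk(d[0],k)[1].inv()*Rn.from_quat(d[2])).as_rotvec().round(3),np.round(d[0],2))
E
```

```text
[0.493 0.391 0.243 0.008 0.104 0.    0.325] 8.64751210150061e-06
[ 0. -0. -0.] [-1.24  0.24  0.    1.34 -0.    1.57]
[ 0. -0.  0.] [-0.62  0.56  0.52  1.53  0.02  3.14]
[ 0. -0.  0.] [-0.62  0.56  0.51  1.53  0.02  3.14]
[-0. -0.  0.] [-0.6   0.55  0.51  1.53  0.02  1.68]
[-0. -0. -0.] [-0.59  0.56  0.44  1.45  0.02  0.19]
[-0. -0.  0.] [-0.58  0.59  0.31  1.28 -0.01  0.09]
[-0. -0.  0.] [-0.58  0.68  0.38  1.26 -0.01  0.09]
[-0. -0.  0.] [-0.58  0.76  0.35  1.14 -0.01  0.08]
```

```bash
cat >> k.py <<'E'
LO=np.array([-2.72,-1.05,-1.09,-1.99,-1.42,-3.14]);HI=np.array([2.72,1.87,1.28,2.15,1.44,3.14])
def ik(P,R,k,seeds=30,q0=None):
    rng=np.random.default_rng(0); best=[]
    def f(q):
        p,r=fk(q,k); return np.r_[(p-P)*5,(r.inv()*R).as_rotvec()]
    S=[q0] if q0 is not None else [np.r_[rng.uniform(-.8,.8),rng.uniform(0,1.2),rng.uniform(-.5,1),rng.uniform(.5,2),rng.uniform(-1.3,1.3),rng.uniform(-3,3)] for _ in range(seeds)]
    for s in S:
        r=least_squares(f,np.clip(s,LO+.01,HI-.01),bounds=(LO,HI)); best.append((r.cost,r.x))
    best.sort(key=lambda t:t[0]); return best
E
python3 - <<'E'
from k import *
k,e=fit()
for Lw in(.05,.104,.15):
  kk=k.copy();kk[6]+=kk[4]-Lw;kk[4]=Lw
  for phi in(15,25,40):
    for roll in(0,180):
        g=np.array([-28,116,29+0.]);R=Rt(phi,-90,roll); P=toworld(g)[0]+.019*R.apply([0,0,1])
        for dz in(0,.15):
            b=ik(P+[0,0,dz],R,kk,8)[0]; print(Lw,phi,roll,dz,"%.1e"%b[0],b[1].round(2))
E
```

```text
0.05 15 0 0 1.7e-30 [ 0.11  1.3   0.64  2.11 -0.77  2.88]
0.05 15 0 0.15 3.8e-03 [ 0.12  1.02  0.49  2.15 -0.79  2.82]
0.05 15 180 0 7.3e-31 [ 0.11  1.3   0.64  2.11 -0.77 -0.26]
0.05 15 180 0.15 3.8e-03 [ 0.12  1.02  0.49  2.15 -0.79 -0.33]
0.05 25 0 0 4.0e-31 [ 0.09  1.16  0.51  1.89 -0.73  2.71]
0.05 25 0 0.15 1.1e-23 [ 0.09  0.98  0.55  2.11 -0.73  2.71]
0.05 25 180 0 3.4e-29 [ 0.09  1.16  0.51  1.89 -0.73 -0.43]
0.05 25 180 0.15 8.0e-28 [ 0.09  0.98  0.55  2.11 -0.73 -0.43]
0.05 40 0 0 3.1e-26 [ 0.03  0.96  0.33  1.59 -0.63  2.48]
0.05 40 0 0.15 4.2e-29 [ 0.03  0.81  0.44  1.85 -0.63  2.48]
0.05 40 180 0 4.8e-30 [ 0.03  0.96  0.33  1.59 -0.63 -0.66]
0.05 40 180 0.15 6.6e-31 [ 0.03  0.81  0.44  1.85 -0.63 -0.66]
0.104 15 0 0 8.5e-26 [ 0.06  1.32  0.71  2.15 -0.82  2.85]
0.104 15 0 0.15 5.2e-03 [ 0.06  1.02  0.54  2.15 -0.85  2.76]
0.104 15 180 0 5.9e-28 [ 0.06  1.32  0.71  2.15 -0.82 -0.29]
0.104 15 180 0.15 5.2e-03 [ 0.06  1.02  0.54  2.15 -0.85 -0.38]
0.104 25 0 0 4.8e-30 [ 0.04  1.17  0.56  1.91 -0.77  2.67]
0.104 25 0 0.15 1.3e-24 [ 0.04  1.    0.61  2.12 -0.77  2.67]
0.104 2
[... 389 characters left out ...]
1  1.32  0.76  2.15 -0.87  2.81]
0.15 15 0 0.15 6.3e-03 [ 0.01  1.02  0.59  2.15 -0.89  2.71]
0.15 15 180 0 8.1e-05 [ 0.01  1.32  0.76  2.15 -0.87 -0.33]
0.15 15 180 0.15 6.3e-03 [ 0.01  1.02  0.59  2.15 -0.89 -0.43]
0.15 25 0 0 8.4e-31 [-0.01  1.17  0.6   1.91 -0.81  2.63]
0.15 25 0 0.15 4.9e-24 [-0.01  1.01  0.66  2.14 -0.81  2.63]
0.15 25 180 0 9.4e-31 [-0.01  1.17  0.6   1.91 -0.81 -0.51]
0.15 25 180 0.15 1.6e-17 [-0.01  1.01  0.66  2.14 -0.81 -0.51]
0.15 40 0 0 8.5e-29 [-0.06  0.95  0.37  1.58 -0.68  2.39]
0.15 40 0 0.15 3.9e-30 [-0.06  0.81  0.5   1.85 -0.68  2.39]
0.15 40 180 0 2.0e-29 [-0.06  0.95  0.37  1.58 -0.68 -0.75]
0.15 40 180 0.15 4.0e-31 [-0.06  0.81  0.5   1.85 -0.68 -0.75]
```

Run:
```python
from k import *; import cv2
D=np.load("top0.npy")
for n,p in dict(yjar=(306,122),yjarside=(306,150),carr=(317,172),boxFL=(392,216),boxrim=(393,180),boxBL=(400,150),fence=(318,240),fence2=(318,320)).items(): print(n,dep("top",D,*p).round(3))
k,e=fit()
for phi in (20,25,30,35,40):
    g=np.array([-28,116,29]);R=Rt(phi,-90,0);P=toworld(g)[0]+.019*R.apply([0,0,1]);z=R.apply([0,0,1])
    b=ik(P,R,k,6)[0][1]; Lw=k[4]
    w5=P-k[6]*z; R1=Rn.from_euler('z',b[0]); w4=w5-(R1*Rn.from_euler('y',b[1]-b[2]+b[3])).apply([Lw,0,0])
    print(phi,"j5",w5.round(3),"j4",w4.round(3), "at y=-.02:",(P-z*((P[1]+.02)/z[1])).round(3),b.round(2))
```

```text
yjar [0.825 0.028 0.151]
yjarside [0.786 0.028 0.071]
carr [ 0.737 -0.001  0.051]
boxFL [ 0.627 -0.188  0.053]
boxrim [ 0.705 -0.182  0.102]
boxBL [ 0.76  -0.189  0.156]
fence [ 0.561 -0.006  0.069]
fence2 [ 0.371 -0.009  0.069]
20 j5 [0.702 0.033 0.134] j4 [0.792 0.037 0.184] at y=-.02: [ 0.661 -0.02   0.109] [ 0.05  1.24  0.64  2.02 -0.8   2.76]
25 j5 [0.696 0.025 0.158] j4 [0.779 0.028 0.219] at y=-.02: [ 0.661 -0.02   0.132] [ 0.04  1.17  0.56  1.91 -0.77  2.67]
30 j5 [0.688 0.015 0.182] j4 [0.764 0.017 0.252] at y=-.02: [ 0.661 -0.02   0.156] [ 0.02  1.1   0.49  1.79 -0.74  2.59]
35 j5 [0.679 0.004 0.204] j4 [0.748 0.004 0.282] at y=-.02: [ 0.661 -0.02   0.183] [ 0.01  1.03  0.42  1.69 -0.7   2.51]
40 j5 [ 0.669 -0.009  0.226] j4 [ 0.73 -0.01  0.31] at y=-.02: [ 0.661 -0.02   0.214] [-0.01  0.96  0.35  1.59 -0.66  2.44]
```

Emit:
{"api": "arm_command", "payload": {"increments": [{"dx": 0, "dy": 0, "dz": 0, "wx": 0, "wy": 0, "wz": 0, "grip": 8.5}, {"dx": 0, "dy": 0, "dz": 0, "wx": 0, "wy": 0, "wz": 0, "grip": 8.5}, {"dx": 0, "dy": 0, "dz": 0, "wx": 0, "wy": 0, "wz": 0, "grip": 8.5}, {"dx": 0, "dy": 0, "dz": -4, "wx": 0, "wy": 0, "wz": 0, "grip": 8.5}, {"dx": 0, "dy": 0, "dz": -9, "wx": 0, "wy": 0, "wz": 0, "grip": 8.5}, {"dx": 0, "dy": 0, "dz": -14, "wx": 0, "wy": 0, "wz": 0, "grip": 8.5}, {"dx": 0, "dy": 0, "dz": -18, "wx": 0, "wy": 0, "wz": 0, "grip": 8.5}, {"dx": 0, "dy": 0, "dz": -18, "wx": 0, "wy": 0, "wz": 0, "grip": 8.5}]}}

```text
clock: 6.4
eef_pos: [0.5892, -0.3857, 0.2042]
tool_rot: [0.326, 0.945, -0.001, 0.006]
ft_force: [0.4, -1.2, 0.9]
grip_width: 0.0854
grasp_force: 0.0
```

```bash
cat >> k.py <<'E'
def grasp(g,phi,roll,dz=0):
    R=Rt(phi,-90,roll); P=toworld(g)[0]+.019*R.apply([0,0,1]); P[2]+=dz/1e3; return P,R
E
python3 - <<'E'
from k import *; import cv2
k,e=fit(); print(e)
P,R=grasp((-28,116,29),27,180,120)
inc(P*1e3,R,world=True); print(P,ik(P,R,k,6)[0])
p,d=viewer.camera("top"); np.save("top1.npy",d)
cv2.imwrite("pics/t2.png",cv2.resize(p[225:335,365:545],(800,489),interpolation=cv2.INTER_CUBIC)[:,:,::-1])
E
```

```text
8.64751210150061e-06
d [16.86  9.48  6.22] w [ 0.852  0.864 -1.404] clock 6.4 jp [-0.58  0.67  0.67  1.55  0.    0.08]
[ 0.51532224 -0.20746751  0.14037418] (np.float64(1.4185244412389744e-29), array([ 0.03067113,  1.00034483,  0.56864479,  2.03526488, -0.75708337,
       -0.50231796]))
```

View pics/t2.png

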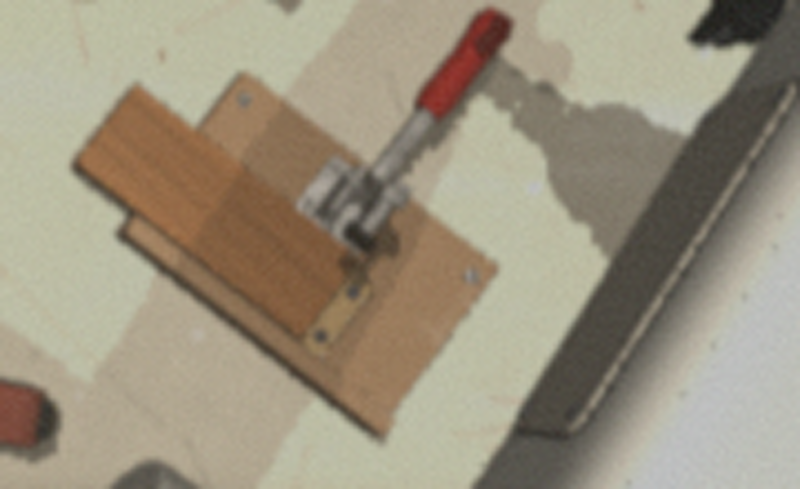

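The toggle is open: the lever lies flat at crop (465,65) and the pad stands up at crop (360,235). The blank hasn't moved. Next I re-orient above its overhanging end.

Emit:
{"api": "arm_command", "payload": {"increments": [{"dx": 16.9, "dy": 9.5, "dz": 0, "wx": 0.852, "wy": 0.864, "wz": -1.404, "grip": 8.5}, {"dx": 16.9, "dy": 9.5, "dz": 0, "wx": 0.852, "wy": 0.864, "wz": -1.404, "grip": 8.5}, {"dx": 16.9, "dy": 9.5, "dz": 0, "wx": 0.852, "wy": 0.864, "wz": -1.404, "grip": 8.5}, {"dx": 16.9, "dy": 9.5, "dz": 0, "wx": 0.852, "wy": 0.864, "wz": -1.404, "grip": 8.5}, {"dx": 16.9, "dy": 9.5, "dz": 0, "wx": 0.852, "wy": 0.864, "wz": -1.404, "grip": 8.5}, {"dx": 16.9, "dy": 9.5, "dz": 0, "wx": 0.852, "wy": 0.864, "wz": -1.404, "grip": 8.5}, {"dx": 16.9, "dy": 9.5, "dz": 0, "wx": 0.852, "wy": 0.864, "wz": -1.404, "grip": 8.5}, {"dx": 16.9, "dy": 9.5, "dz": 0, "wx": 0.852, "wy": 0.864, "wz": -1.404, "grip": 8.5}, {"dx": 16.9, "dy": 9.5, "dz": 0, "wx": 0.852, "wy": 0.864, "wz": -1.404, "grip": 8.5}, {"dx": 16.9, "dy": 9.5, "dz": 0, "wx": 0.852, "wy": 0.864, "wz": -1.404, "grip": 8.5}]}}

```text
clock: 7.45
eef_pos: [0.5114, -0.205, 0.1942]
tool_rot: [-0.252, 0.858, -0.191, -0.405]
ft_force: [-0.6, 0.5, -0.1]
grip_width: 0.085
grasp_force: 0.0
```

Run:
```python
from k import *
o=st(); k,e=fit(); print(k.round(4),e)
P,R=grasp((-28,116,29),27,180,120)
inc(P*1e3,R,world=True); 
for phi in(24,27,30):
  for dz in(0,120):
    P,R=grasp((-28,116,29),phi,180,dz); b=ik(P,R,k,1,q0=o["joint_pos"])[0]; z=R.apply([0,0,1])
    w5=P-k[6]*z; w4=w5-(Rn.from_euler('z',b[1][0])*Rn.from_euler('y',b[1][1]-b[1][2]+b[1][3])).apply([k[4],0,0])
    print(phi,dz,"%.1e"%b[0],b[1].round(2),w5.round(3),w4.round(3))
```

```text
[0.4933 0.3914 0.2408 0.008  0.1015 0.     0.3251] 7.202353117796712e-07
d [-4.41  0.24  3.11] w [ 0.169  0.157 -0.251] clock 7.45 jp [-0.05  0.92  0.7   2.12 -0.59 -0.37]
24 0 3.0e-26 [ 0.04  1.18  0.57  1.93 -0.77 -0.45] [0.697 0.027 0.154] [0.781 0.03  0.211]
24 120 4.3e-22 [ 0.04  1.04  0.59  2.09 -0.77 -0.45] [0.697 0.027 0.274] [0.781 0.03  0.331]
27 0 1.8e-17 [ 0.03  1.13  0.52  1.86 -0.76 -0.5 ] [0.693 0.021 0.168] [0.772 0.024 0.231]
27 120 1.4e-22 [ 0.03  1.    0.56  2.03 -0.76 -0.5 ] [0.693 0.021 0.288] [0.772 0.024 0.351]
30 0 7.9e-22 [ 0.02  1.09  0.48  1.79 -0.74 -0.55] [0.688 0.015 0.182] [0.763 0.017 0.251]
30 120 4.1e-22 [ 0.02  0.96  0.53  1.98 -0.74 -0.55] [0.688 0.015 0.302] [0.763 0.017 0.371]
```

Emit:
{"api": "arm_command", "payload": {"increments": [{"dx": -4.4, "dy": 0.24, "dz": 3.1, "wx": 0.169, "wy": 0.157, "wz": -0.251, "grip": 8.5}, {"dx": -4.4, "dy": 0.24, "dz": 3.1, "wx": 0.169, "wy": 0.157, "wz": -0.251, "grip": 8.5}, {"dx": -4.4, "dy": 0.24, "dz": 3.1, "wx": 0.169, "wy": 0.157, "wz": -0.251, "grip": 8.5}, {"dx": -4.4, "dy": 0.24, "dz": 3.1, "wx": 0.169, "wy": 0.157, "wz": -0.251, "grip": 8.5}, {"dx": -4.4, "dy": 0.24, "dz": 3.1, "wx": 0.169, "wy": 0.157, "wz": -0.251, "grip": 8.5}]}}

```text
clock: 7.95
eef_pos: [0.5166, -0.2082, 0.1438]
tool_rot: [-0.371, 0.77, -0.23, -0.465]
ft_force: [0.0, 0.4, 0.0]
grip_width: 0.0846
grasp_force: 0.0
```

Run:
```python
from k import *; import cv2
for dz in(40,0):
    P,R=grasp((-28,116,29),27,180,dz); inc(P*1e3,R,world=True)
print(tojig(P),tojig(st()["eef_pos"]))
p,d=viewer.camera("top"); q=proj("top",st()["eef_pos"])[0].astype(int); print(q)
cv2.imwrite("pics/t3.png",cv2.resize(p[170:310,330:510],(720,560),interpolation=cv2.INTER_CUBIC)[:,:,::-1])
```

```text
d [-7.4   0.23  3.86] w [ 0.002  0.007 -0.011] clock 7.95 jp [ 0.03  0.99  0.57  2.03 -0.75 -0.5 ]
d [-10.95   0.26   5.7 ] w [ 0.002  0.007 -0.011] clock 7.95 jp [ 0.03  0.99  0.57  2.03 -0.75 -0.5 ]
[[-28.          99.07087604  20.3741805 ]] [[-26.5305417   99.27824207 143.81545354]]
[409 256]
```

View pics/t3.png

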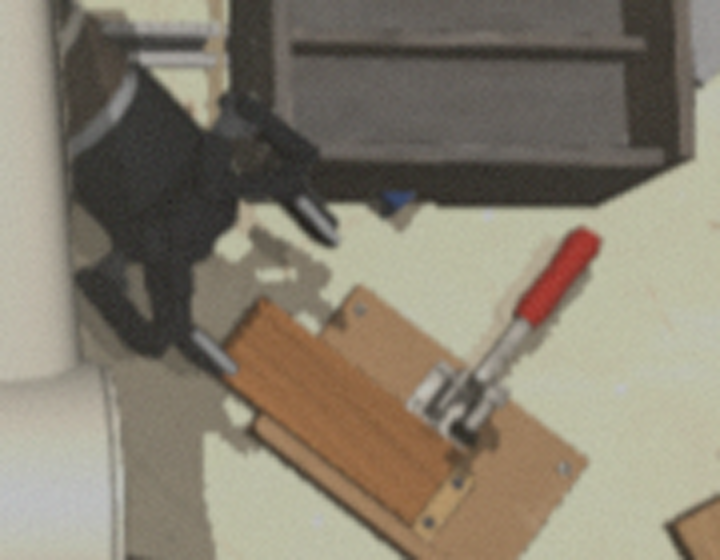

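The gripper is poised over the overhang end at crop (240,350). Its right knuckle is close to the dark box's corner at crop (300,180), so I'll check that clearance in the depth data.

Run:
```python
from k import *
D=np.load("top0.npy"); u,v=np.meshgrid(np.arange(370,460),np.arange(130,232)); 
P=np.array([dep("top",D,a,b) for a,b in zip(u.ravel(),v.ravel())]); Q=tojig(P); m=(Q[:,2]>25)&(Q[:,2]<200)
for y in range(100,320,20):
    s=m&(abs(Q[:,1]-y)<10)&(Q[:,0]>4)
    if s.sum()>5: print("top y",y,"xmin",np.sort(Q[s,0])[2].round(0),"zmax",Q[s,2].max().round(0), "z at xmin",Q[s][np.argsort(Q[s,0])[2],2].round(0))
import cv2
p,d=viewer.camera("top")
u,v=np.meshgrid(np.arange(345,420),np.arange(185,270))
P=np.array([dep("top",d,a,b) for a,b in zip(u.ravel(),v.ravel())]); Q=tojig(P); m=(Q[:,2]>110)&(Q[:,2]<260)
for y in range(100,260,20):
    s=m&(abs(Q[:,1]-y)<10)
    if s.sum()>5: print("grip y",y,np.percentile(Q[s,0],[1,99]).round(0))
```

```text
Traceback (most recent call last):
  File "h.py", line 14, in dep
    o,d=ray(n,u,v); return o+d*D[int(round(v)),int(round(u))]
        ~~~^^^^^^^
  File "h.py", line 9, in ray
    c,f,V=cal(n); R=V[:3,:3]; o=-R.T@V[:3,3]
          ~~~^^^
  File "h.py", line 4, in cal
    c=viewer.get_calibration(n); f=240/np.tan(np.radians(c['fovy']/2)); return c,f,np.array(c['view'])
ValueError: time passes only in moves, steps and waits
```

```bash
sed -i 's/^def cal(n):/import functools\n@functools.lru_cache\ndef cal(n):/' h.py
python3 - <<'E'
from k import *
D=np.load("top0.npy"); u,v=np.meshgrid(np.arange(370,460),np.arange(130,232)); 
P=np.array([dep("top",D,a,b) for a,b in zip(u.ravel(),v.ravel())]); Q=tojig(P); m=(Q[:,2]>25)&(Q[:,2]<200)
for y in range(100,320,20):
    s=m&(abs(Q[:,1]-y)<10)&(Q[:,0]>4)
    if s.sum()>5: print("top y",y,"xmin",np.sort(Q[s,0])[2].round(0),"zmax",Q[s,2].max().round(0), "z at xmin",Q[s][np.argsort(Q[s,0])[2],2].round(0))
p,d=viewer.camera("top")
u,v=np.meshgrid(np.arange(345,420),np.arange(185,270))
P=np.array([dep("top",d,a,b) for a,b in zip(u.ravel(),v.ravel())]); Q=tojig(P); m=(Q[:,2]>110)&(Q[:,2]<260)
for y in range(100,260,20):
    s=m&(abs(Q[:,1]-y)<10)
    if s.sum()>5: print("grip y",y,np.percentile(Q[s,0],[1,99]).round(0),"z",Q[s,2].min().round(0))
E
```

```text
top y 100 xmin 99.0 zmax 140.0 z at xmin 40.0
top y 120 xmin 90.0 zmax 139.0 z at xmin 82.0
top y 140 xmin 74.0 zmax 139.0 z at xmin 104.0
top y 160 xmin 58.0 zmax 139.0 z at xmin 114.0
top y 180 xmin 46.0 zmax 159.0 z at xmin 112.0
top y 200 xmin 48.0 zmax 159.0 z at xmin 39.0
top y 220 xmin 76.0 zmax 159.0 z at xmin 81.0
top y 240 xmin 102.0 zmax 160.0 z at xmin 70.0
top y 260 xmin 128.0 zmax 159.0 z at xmin 156.0
top y 280 xmin 153.0 zmax 158.0 z at xmin 139.0
grip y 120 [-74.  23.] z 163.0
grip y 140 [-80.  80.] z 112.0
grip y 160 [-94.  82.] z 112.0
grip y 180 [-98.  48.] z 112.0
grip y 200 [-96.  82.] z 115.0
grip y 220 [-93.  89.] z 116.0
grip y 240 [-62.   9.] z 214.0
```

Emit:
{"api": "arm_command", "payload": {"increments": [{"dx": 0, "dy": 0.24, "dz": 0, "wx": 0, "wy": 0.007, "wz": -0.011, "grip": 6.6}, {"dx": 0, "dy": 0.24, "dz": 0, "wx": 0, "wy": 0.007, "wz": -0.011, "grip": 6.6}, {"dx": 0, "dy": 0.24, "dz": 0, "wx": 0, "wy": 0.007, "wz": -0.011, "grip": 6.6}, {"dx": 0, "dy": 0.24, "dz": 0, "wx": 0, "wy": 0.007, "wz": -0.011, "grip": 6.6}]}}

```text
clock: 8.45
eef_pos: [0.5143, -0.2066, 0.1427]
tool_rot: [-0.375, 0.765, -0.229, -0.47]
ft_force: [0.0, -0.7, -0.1]
grip_width: 0.0663
grasp_force: 0.0
```

Run:
```python
from k import *
for dz in(50,0):
    P,R=grasp((-28,116,29),27,180,dz); inc(P*1e3,R,world=True)
print(tojig(st()["eef_pos"]),st()["grip_width"])
p,d=viewer.camera("top")
u,v=np.meshgrid(np.arange(345,420),np.arange(185,270))
P=np.array([dep("top",d,a,b) for a,b in zip(u.ravel(),v.ravel())]); Q=tojig(P); m=(Q[:,2]>110)&(Q[:,2]<260)
for y in range(100,260,20):
    s=m&(abs(Q[:,1]-y)<10)
    if s.sum()>5: print("grip y",y,np.percentile(Q[s,0],[1,99]).round(0),"z",Q[s,2].min().round(0))
# blank top centreline from side edges: colour mask in orig top
```

```text
d [-6.45 -0.16  3.28] w [ 0.002 -0.001  0.002] clock 8.45 jp [ 0.03  0.99  0.56  2.04 -0.76 -0.5 ]
d [-10.9   -0.17   5.54] w [ 0.002 -0.001  0.002] clock 8.45 jp [ 0.03  0.99  0.56  2.04 -0.76 -0.5 ]
[[-29.36193571  99.12381307 142.70001905]] 0.06633526147225659
grip y 120 [-71.  17.] z 154.0
grip y 140 [-75.  79.] z 113.0
grip y 160 [-91.  83.] z 110.0
grip y 180 [-93.  65.] z 129.0
grip y 200 [-95.  82.] z 114.0
grip y 220 [-95.  89.] z 111.0
grip y 240 [-65.   6.] z 204.0
```

Emit:
{"api": "arm_command", "payload": {"increments": [{"dx": -2, "dy": -0.12, "dz": 1.0, "wx": 0, "wy": 0, "wz": 0, "grip": 6.6}, {"dx": -4, "dy": -0.12, "dz": 2.0, "wx": 0, "wy": 0, "wz": 0, "grip": 6.6}, {"dx": -5.5, "dy": -0.12, "dz": 2.8, "wx": 0, "wy": 0, "wz": 0, "grip": 6.6}, {"dx": -6.45, "dy": -0.12, "dz": 3.28, "wx": 0, "wy": 0, "wz": 0, "grip": 6.6}, {"dx": -6.45, "dy": -0.12, "dz": 3.28, "wx": 0, "wy": 0, "wz": 0, "grip": 6.6}, {"dx": -6.45, "dy": -0.12, "dz": 3.28, "wx": 0, "wy": 0, "wz": 0, "grip": 6.6}]}}

```text
clock: 9.1
eef_pos: [0.5151, -0.2071, 0.0705]
tool_rot: [-0.376, 0.765, -0.229, -0.471]
ft_force: [-0.0, 0.2, 0.9]
grip_width: 0.0657
grasp_force: 0.0
```

Run:
```python
from k import *; import cv2
P,R=grasp((-28,116,29),27,180,0); inc(P*1e3,R,world=True)
print(tojig(st()["eef_pos"]),st()["ft_force"])
p,d=viewer.camera("top")
cv2.imwrite("pics/t4.png",cv2.resize(p[190:270,350:470],(780,520),interpolation=cv2.INTER_CUBIC)[:,:,::-1])
```

```text
d [-4.46 -0.05  2.28] w [ 0.001 -0.002  0.003] clock 9.1 jp [ 0.03  1.07  0.53  1.93 -0.76 -0.5 ]
[[-28.3676231   99.20968512  70.4876061 ]] [-0.04245685  0.21747233  0.86263221]
```

View pics/t4.png

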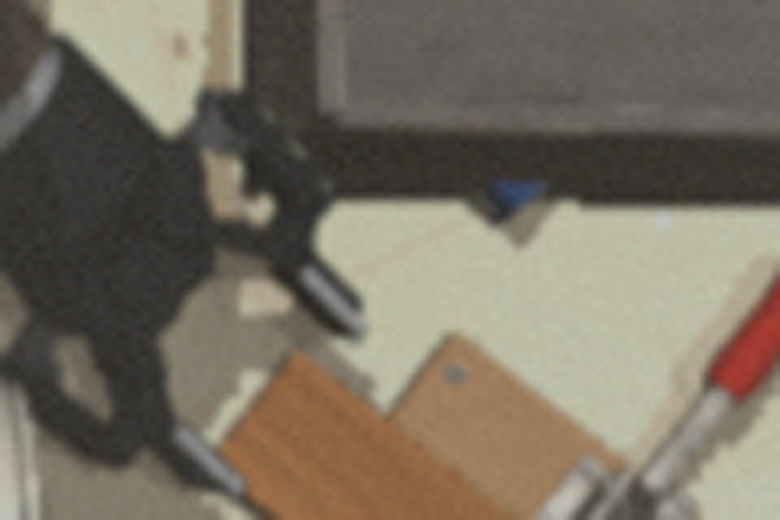

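The fingers straddle the blank's end at z=70 mm. The box's bottom corner is near crop (245,195) and its rim corner near (320,130). I'll compute the clearance.

Run:
```python
from k import *
D=np.load("top0.npy")
print(tojig(onz("top",387.7,220,0)),[ (z,tojig(onz("top",399.2,210,z/1e3)).round(0)) for z in(100,120,140)])
print(dep("top",D,401,208),dep("top",D,405,200))
# knuckle silhouette on camera ray: crop points right knuckle outer
for c in((330,185),(310,130),(235,90)):
    for z in(75,110): print(c,z,tojig(onz("top",350+c[0]/6.5,190+c[1]/6.5,z/1e3)).round(0))
```

```text
[[ 47.93163699 184.07204426   0.        ]] [(100, array([[ 57., 179., 100.]])), (120, array([[ 51., 180., 120.]])), (140, array([[ 45., 180., 140.]]))]
[ 0.62663815 -0.19172568  0.14416005] [ 0.66124055 -0.21486495  0.08125241]
(330, 185) 75 [[ 51. 163.  75.]]
(330, 185) 110 [[ 41. 164. 110.]]
(310, 130) 75 [[ 63. 181.  75.]]
(310, 130) 110 [[ 52. 182. 110.]]
(235, 90) 75 [[ 57. 213.  75.]]
(235, 90) 110 [[ 47. 212. 110.]]
```

Emit:
{"api": "arm_command", "payload": {"increments": [{"dx": -1.5, "dy": 0, "dz": 0.76, "wx": 0, "wy": 0, "wz": 0, "grip": 6.6}, {"dx": -3, "dy": 0, "dz": 1.53, "wx": 0, "wy": 0, "wz": 0, "grip": 6.6}, {"dx": -4.3, "dy": 0, "dz": 2.2, "wx": 0, "wy": 0, "wz": 0, "grip": 6.6}, {"dx": -4.3, "dy": 0, "dz": 2.2, "wx": 0, "wy": 0, "wz": 0, "grip": 6.6}, {"dx": -4.3, "dy": 0, "dz": 2.2, "wx": 0, "wy": 0, "wz": 0, "grip": 6.6}]}}

```text
clock: 9.65
eef_pos: [0.5142, -0.2072, 0.021]
tool_rot: [-0.376, 0.764, -0.229, -0.472]
ft_force: [-0.0, -0.1, 0.2]
grip_width: 0.0661
grasp_force: 0.0
```

Run:
```python
from k import *
P,R=grasp((-28,116,29),27,180,0); inc(P*1e3,R,world=True)
print(tojig(st()["eef_pos"]),st()["ft_force"])
```

```text
d [-0.08 -0.11 -0.01] w [ 0.002 -0.004  0.004] clock 9.65 jp [ 0.03  1.14  0.53  1.86 -0.76 -0.5 ]
[[-29.07457743  98.59510183  21.043136  ]] [-0.00318143 -0.0866215   0.18807214]
```

Emit:
{"api": "arm_command", "payload": {"increments": [{"dx": 0, "dy": -0.05, "dz": 0, "wx": 0, "wy": 0, "wz": 0, "grip": 5}, {"dx": 0, "dy": -0.05, "dz": 0, "wx": 0, "wy": 0, "wz": 0, "grip": 5}, {"dx": 0, "dy": -0.05, "dz": 0, "wx": 0, "wy": 0, "wz": 0, "grip": 5}, {"dx": 0, "dy": -0.05, "dz": 0, "wx": 0, "wy": 0, "wz": 0, "grip": 5}, {"dx": 0, "dy": -0.05, "dz": 0, "wx": 0, "wy": 0, "wz": 0, "grip": 5}]}}

```text
clock: 10.15
eef_pos: [0.5154, -0.2074, 0.0222]
tool_rot: [-0.375, 0.765, -0.229, -0.47]
ft_force: [1.6, 0.5, 0.9]
grip_width: 0.0553
grasp_force: 64.6
```

Run:
```python
from k import *
o=st(); print(tojig(o["eef_pos"]),o["ft_force"],o["grip_width"],o["grasp_force"])
k,_=fit()
for roll in(180,360):
  for phi in(27,30,35):
    for x,dz in((-28,120),(-28,160),(-68,160)):
        P,R=grasp((x,116,29),phi,roll,dz); b=ik(P,R,k,4)[0]; print(roll,phi,x,dz,"%.0e"%b[0],b[1].round(2))
R0=Rn.from_quat(o["tool_rot"]); print("up 10cm:",R0.inv().apply([0,0,10]).round(2),"jig -x 1cm",R0.inv().apply(toworld((-10,0,0))[0]*100-toworld((0,0,0))[0]*100).round(2))
```

```text
[[-27.98073011  99.19216072  22.18221537]] [1.59294992 0.54226653 0.8954986 ] 0.055273903539931786 64.60477709770203
180 27 -28 120 4e-29 [ 0.03  1.    0.56  2.03 -0.76 -0.5 ]
180 27 -28 160 7e-26 [ 0.03  0.96  0.59  2.1  -0.76 -0.5 ]
180 27 -68 160 9e-27 [ 0.07  0.9   0.46  2.05 -0.73 -0.47]
180 30 -28 120 1e-30 [ 0.02  0.96  0.53  1.98 -0.74 -0.55]
180 30 -28 160 2e-30 [ 0.02  0.92  0.57  2.05 -0.74 -0.55]
180 30 -68 160 4e-29 [ 0.06  0.86  0.44  2.   -0.71 -0.52]
180 35 -28 120 3e-29 [ 0.01  0.89  0.48  1.88 -0.7  -0.63]
180 35 -28 160 4e-25 [ 0.01  0.86  0.53  1.96 -0.7  -0.63]
180 35 -68 160 2e-30 [ 0.04  0.8   0.4   1.92 -0.67 -0.59]
360 27 -28 120 4e-30 [ 0.03  1.    0.56  2.03 -0.76  2.64]
360 27 -28 160 2e-25 [ 0.03  0.96  0.59  2.1  -0.76  2.64]
360 27 -68 160 1e-21 [ 0.07  0.9   0.46  2.05 -0.73  2.67]
360 30 -28 120 1e-29 [ 0.02  0.96  0.53  1.98 -0.74  2.59]
360 30 -28 160 2e-27 [ 0.02  0.92  0.57  2.05 -0.74  2.59]
360 30 -68 160 2e-17 [ 0.06  0.86  0.44  2.   -0.71  2.62]
360 35 -28 120 9e-24 [ 0.01  0.89  0.48  1.88 -0.7   2.51]
360 35 -28 160 8e-31 [ 0.01  0.86  0.53  1.96 -0.7   2.51]
360 35 -68 160 7e-25 [ 0.04  0.8   0.4   1.92 -0.67  2.55]
up 10cm: [ 8.92  0.03 -4.53] jig -x 1cm [-0.  1.  0.]
```

Emit:
{"api": "arm_command", "payload": {"increments": [{"dx": 0.9, "dy": 0, "dz": -0.45, "wx": 0, "wy": 0, "wz": 0, "grip": 5}, {"dx": 2.2, "dy": 0, "dz": -1.13, "wx": 0, "wy": 0, "wz": 0, "grip": 5}, {"dx": 4, "dy": 0, "dz": -2.03, "wx": 0, "wy": 0, "wz": 0, "grip": 5}, {"dx": 6, "dy": 0.5, "dz": -3.05, "wx": 0, "wy": 0, "wz": 0, "grip": 5}, {"dx": 8, "dy": 1.3, "dz": -4.06, "wx": 0, "wy": 0, "wz": 0, "grip": 5}, {"dx": 10, "dy": 2, "dz": -5.1, "wx": 0, "wy": 0, "wz": 0, "grip": 5}, {"dx": 12, "dy": 3, "dz": -6.1, "wx": 0, "wy": 0, "wz": 0, "grip": 5}, {"dx": 13.5, "dy": 3.5, "dz": -6.86, "wx": 0, "wy": 0, "wz": 0, "grip": 5}, {"dx": 14.3, "dy": 4, "dz": -7.25, "wx": 0, "wy": 0, "wz": 0, "grip": 5}, {"dx": 14.3, "dy": 4, "dz": -7.25, "wx": 0, "wy": 0, "wz": 0, "grip": 5}]}}

```text
clock: 11.15
eef_pos: [0.4842, -0.1829, 0.1841]
tool_rot: [-0.375, 0.766, -0.229, -0.469]
ft_force: [0.7, -0.5, -1.4]
grip_width: 0.0553
grasp_force: 63.3
```

```bash
cat > pitch.py <<'E'
from k import *; import cv2
def look():
    """blank's visible face: wood-coloured pixels in the scene view, plane of depth points (jig mm)"""
    out=[]
    o=st(); p,d=viewer.camera("scene"); pt,dt=viewer.camera("top")
    for n,im,D in(("scene",p,d),("top",pt,dt)):
        c=proj(n,o["eef_pos"])[0]; u,v=np.meshgrid(np.arange(int(c[0])-90,int(c[0])+90),np.arange(int(c[1])-90,int(c[1])+90)); u=np.clip(u.ravel(),0,639);v=np.clip(v.ravel(),0,479)
        h=cv2.cvtColor(im,cv2.COLOR_RGB2HSV)[v,u]; m=(h[:,0]>6)&(h[:,0]<20)&(h[:,1]>100)&(h[:,2]>60)
        P=np.array([dep(n,D,a,b) for a,b in zip(u[m],v[m])]); Q=tojig(P)
        e=tojig(o["eef_pos"])[0]; Q=Q[(np.linalg.norm(Q-e,axis=1)<170)&(Q[:,2]>60)]
        print(n,len(Q))
        if len(Q)>20:
            c=np.median(Q,0); w=np.linalg.svd(Q-c,full_matrices=False)[2]; print("centre",c.round(0),"long",w[0].round(2),"normal",w[2].round(2),"ext",np.ptp((Q-c)@w.T,axis=0).round(0))
    print("tcp",tojig(o["eef_pos"])[0].round(1),o["ft_force"].round(1),o["joint_pos"].round(2),o["grip_width"],o["grasp_force"])
look()
E
python3 pitch.py
```

```text
scene 0
top 1936
centre [-66.  59. 186.] long [-0.01  0.98  0.18] normal [-0.   -0.18  0.98] ext [158.  58.  21.]
tcp [-67.7  99.4 184.1] [ 0.7 -0.5 -1.4] [ 0.07  0.9   0.47  2.06 -0.73 -0.47] 0.05534203025566564 63.2758891582489
```

Emit:
{"api": "arm_command", "payload": {"increments": [{"dx": 0, "dy": 0, "dz": 0, "wx": 0, "wy": 0, "wz": 0, "grip": 5}, {"dx": 0, "dy": 0, "dz": 0, "wx": 0, "wy": 0, "wz": 0, "grip": 5}, {"dx": 0, "dy": 0, "dz": 0, "wx": 0, "wy": 0, "wz": 0, "grip": 5}, {"dx": 0, "dy": 0, "dz": 0, "wx": 0, "wy": 0, "wz": 0, "grip": 5}, {"dx": 0, "dy": 0, "dz": 0, "wx": 0, "wy": 0, "wz": 0, "grip": 5}, {"dx": 0, "dy": 0, "dz": 0, "wx": 0, "wy": 0, "wz": 0, "grip": 5}]}}

```text
clock: 11.85
eef_pos: [0.484, -0.1832, 0.1822]
tool_rot: [-0.375, 0.765, -0.229, -0.471]
ft_force: [0.7, 0.1, -1.7]
grip_width: 0.0549
grasp_force: 63.3
```

```bash
python3 pitch.py
```

```text
scene 0
top 1937
centre [-66.  59. 185.] long [-0.01  0.98  0.18] normal [-0.01 -0.18  0.98] ext [158.  58.  24.]
tcp [-67.6  99.  182.2] [ 0.7  0.1 -1.7] [ 0.07  0.9   0.46  2.06 -0.73 -0.47] 0.054872228112643924 63.26992750167847
```

Emit:
{"api": "arm_command", "payload": {"increments": [{"dx": 0, "dy": 0, "dz": 0, "wx": 0, "wy": 0, "wz": 0.08, "grip": 5}, {"dx": 0, "dy": 0, "dz": 0, "wx": 0, "wy": 0, "wz": 0.2, "grip": 5}, {"dx": 0, "dy": 0, "dz": 0, "wx": 0, "wy": 0, "wz": 0.34, "grip": 5}, {"dx": 0, "dy": 0, "dz": 0, "wx": 0, "wy": 0, "wz": 0.49, "grip": 5}, {"dx": 0, "dy": 0, "dz": 0, "wx": 0, "wy": 0, "wz": 0.64, "grip": 5}, {"dx": 0, "dy": 0, "dz": 0, "wx": 0, "wy": 0, "wz": 0.79, "grip": 5}, {"dx": 0, "dy": 0, "dz": 0, "wx": 0, "wy": 0, "wz": 0.94, "grip": 5}, {"dx": 0, "dy": 0, "dz": 0, "wx": 0, "wy": 0, "wz": 1.09, "grip": 5}, {"dx": 0, "dy": 0, "dz": 0, "wx": 0, "wy": 0, "wz": 1.24, "grip": 5}, {"dx": 0, "dy": 0, "dz": 0, "wx": 0, "wy": 0, "wz": 1.39, "grip": 5}]}}

```text
clock: 12.95
eef_pos: [0.484, -0.1832, 0.1824]
tool_rot: [0.204, 0.827, -0.478, -0.213]
ft_force: [0.7, -0.3, -3.0]
grip_width: 0.0551
grasp_force: 63.3
```

Emit:
{"api": "arm_command", "payload": {"increments": [{"dx": 0, "dy": 0, "dz": 0, "wx": 0, "wy": 0, "wz": 0.15, "grip": 5}, {"dx": 0, "dy": 0, "dz": 0, "wx": 0, "wy": 0, "wz": 0.3, "grip": 5}, {"dx": 0, "dy": 0, "dz": 0, "wx": 0, "wy": 0, "wz": 0.45, "grip": 5}, {"dx": 0, "dy": 0, "dz": 0, "wx": 0, "wy": 0, "wz": 0.6, "grip": 5}, {"dx": 0, "dy": 0, "dz": 0, "wx": 0, "wy": 0, "wz": 0.75, "grip": 5}, {"dx": 0, "dy": 0, "dz": 0, "wx": 0, "wy": 0, "wz": 0.9, "grip": 5}, {"dx": 0, "dy": 0, "dz": 0, "wx": 0, "wy": 0, "wz": 1.05, "grip": 5}, {"dx": 0, "dy": 0, "dz": 0, "wx": 0, "wy": 0, "wz": 1.2, "grip": 5}, {"dx": 0, "dy": 0, "dz": 0, "wx": 0, "wy": 0, "wz": 1.34, "grip": 5}, {"dx": 0, "dy": 0, "dz": 0, "wx": 0, "wy": 0, "wz": 1.45, "grip": 5}]}}

```text
clock: 13.95
eef_pos: [0.484, -0.1832, 0.1823]
tool_rot: [0.701, 0.484, -0.499, 0.157]
ft_force: [-0.2, 0.1, -0.7]
grip_width: 0.0549
grasp_force: 63.3
```

```bash
python3 pitch.py; python3 -c "
from k import *
P,R=grasp((-68,116,29),27,0,160); inc(P*1e3,R,world=True)"
```

```text
scene 0
top 1257
centre [-75.  72. 169.] long [-0.1  -0.74 -0.67] normal [ 0.23 -0.67  0.71] ext [160.  59.  25.]
tcp [-67.6  99.  182.3] [-0.2  0.1 -0.7] [ 0.07  0.9   0.46  2.06 -0.73  2.37] 0.05486201884593965 63.32611441612244
d [0.18 0.02 0.09] w [-0.002  0.002  0.305] clock 14.05 jp [ 0.07  0.9   0.46  2.06 -0.73  2.37]
```

```bash
cat > plan.py <<'E'
from k import *
R=Rt(27,-90,0)
def tcp(x,Cy,Cz,th,L=138,h=9):
    t=np.radians(th); return np.array([x,Cy+L*np.cos(t)-h*np.sin(t)-16.9,Cz+L*np.sin(t)+h*np.cos(t)-8.6])
def rows(W,Rt_=R):
    o=st(); R0=Rn.from_quat(o["tool_rot"])
    for w in W: print(np.round(w,1),"->",(R0.inv().apply(toworld(w)[0]-o["eef_pos"])*100).round(2))
    print("w",(R0.inv()*Rt_).as_rotvec().round(3),"tcp",tojig(o["eef_pos"])[0].round(1),"f",o["ft_force"].round(1),"clock",round(o["clock"],2))
E
python3 -c "
from plan import *
rows([tcp(-68,-4,70,44),tcp(-68,-4,42,44),tcp(-26,-4,42,44)])"
```

```text
[-68.   72.1 163.7] -> [0.43 0.1  3.24]
[-68.   72.1 135.7] -> [2.81 0.86 4.51]
[-26.   72.1 135.7] -> [1.55 4.86 4.5 ]
w [-0.002  0.002  0.305] tcp [-67.7  99.  182.4] f [ 0.4 -0.1 -1.5] clock 14.05
```

Emit:
{"api": "arm_command", "payload": {"increments": [{"dx": 0, "dy": 0, "dz": 0, "wx": 0, "wy": 0, "wz": 0.15, "grip": 5}, {"dx": 0, "dy": 0, "dz": 0, "wx": 0, "wy": 0, "wz": 0.305, "grip": 5}, {"dx": 0.2, "dy": 0, "dz": 1.6, "wx": 0, "wy": 0, "wz": 0.305, "grip": 5}, {"dx": 0.4, "dy": 0.1, "dz": 3.2, "wx": 0, "wy": 0, "wz": 0.305, "grip": 5}, {"dx": 1.6, "dy": 0.5, "dz": 3.9, "wx": 0, "wy": 0, "wz": 0.305, "grip": 5}, {"dx": 2.8, "dy": 0.86, "dz": 4.5, "wx": 0, "wy": 0, "wz": 0.305, "grip": 5}, {"dx": 2.8, "dy": 0.86, "dz": 4.5, "wx": 0, "wy": 0, "wz": 0.305, "grip": 5}]}}

```text
clock: 14.75
eef_pos: [0.4666, -0.2038, 0.1335]
tool_rot: [0.765, 0.375, -0.472, 0.229]
ft_force: [0.2, 0.3, -1.7]
grip_width: 0.055
grasp_force: 63.5
```

```bash
python3 pitch.py; python3 -c "
from plan import *
rows([tcp(-26,-4,42,44),tcp(-26,-4,22,44)])"
```

```text
scene 0
top 1119
centre [-70.  48. 122.] long [-0.02 -0.74 -0.68] normal [ 0.03 -0.68  0.74] ext [156.  58.  26.]
tcp [-68.7  72.1 133.5] [ 0.2  0.3 -1.7] [ 0.04  0.91  0.35  1.92 -0.75  2.65] 0.055033129362855406 63.50958466529846
[-26.   72.1 135.7] -> [-0.06  4.2   0.01]
[-26.   72.1 115.7] -> [1.73 4.2  0.91]
w [-0.001  0.003  0.001] tcp [-68.   72.5 135.3] f [-0.6  0.1 -1.3] clock 14.85
```

Emit:
{"api": "arm_command", "payload": {"increments": [{"dx": 0, "dy": 1.4, "dz": 0, "wx": 0, "wy": 0, "wz": 0, "grip": 5}, {"dx": 0, "dy": 2.8, "dz": 0, "wx": 0, "wy": 0, "wz": 0, "grip": 5}, {"dx": 0, "dy": 4.0, "dz": 0, "wx": 0, "wy": 0, "wz": 0, "grip": 5}, {"dx": 0, "dy": 4.2, "dz": 0, "wx": 0, "wy": 0, "wz": 0, "grip": 5}, {"dx": 0.9, "dy": 4.2, "dz": 0.45, "wx": 0, "wy": 0, "wz": 0, "grip": 5}, {"dx": 1.7, "dy": 4.2, "dz": 0.9, "wx": 0, "wy": 0, "wz": 0, "grip": 5}, {"dx": 1.7, "dy": 4.2, "dz": 0.9, "wx": 0, "wy": 0, "wz": 0, "grip": 5}]}}

```text
clock: 15.55
eef_pos: [0.4994, -0.2302, 0.1159]
tool_rot: [0.764, 0.375, -0.472, 0.23]
ft_force: [-1.0, -1.4, 1.3]
grip_width: 0.0548
grasp_force: 63.5
```

```bash
python3 pitch.py; python3 -c "
from plan import *
rows([tcp(-26,-4,17.7,43)]+[tcp(-26,-19.5+15*np.tan(np.radians(t)),17.2,t) for t in (38,33,28,23,18,13,8,4,0)])"
```

```text
scene 0
top 1099
centre [-29.  48. 112.] long [-0.02 -0.79 -0.61] normal [ 0.04 -0.61  0.79] ext [145.  59.  25.]
tcp [-26.6  71.3 115.9] [-1.  -1.4  1.3] [-0.    0.99  0.47  1.94 -0.78  2.61] 0.05481273037497174 63.47361445426941
[-26.   73.9 109.8] -> [0.72 0.06 0.07]
[-26.   78.5 100.7] -> [1.75 0.06 0.06]
[-26.   84.2  91.3] -> [ 2.84  0.06 -0.02]
[-26.   89.2  81.3] -> [ 3.95  0.06 -0.02]
[-26.   93.5  70.8] -> [5.09 0.07 0.07]
[-26.   96.9  59.8] -> [6.22 0.07 0.26]
[-26.   99.5  48.4] -> [7.36 0.07 0.54]
[-26.  101.1  36.7] -> [8.47 0.07 0.93]
[-26.  101.7  27.2] -> [9.35 0.08 1.3 ]
[-26.  101.6  17.6] -> [10.2   0.08  1.74]
w [-0.002  0.004  0.002] tcp [-26.6  71.2 116.5] f [-0.6 -1.   1.2] clock 15.65
```

Emit:
{"api": "arm_command", "payload": {"increments": [{"dx": 0.35, "dy": 0.06, "dz": 0.05, "wx": 0, "wy": 0, "wz": 0, "grip": 5}, {"dx": 0.72, "dy": 0.06, "dz": 0.07, "wx": 0, "wy": 0, "wz": 0, "grip": 5}, {"dx": 1.2, "dy": 0.06, "dz": 0.06, "wx": 0, "wy": 0, "wz": 0, "grip": 5}, {"dx": 1.75, "dy": 0.06, "dz": 0.06, "wx": 0, "wy": 0, "wz": 0, "grip": 5}, {"dx": 2.3, "dy": 0.06, "dz": 0.02, "wx": 0, "wy": 0, "wz": 0, "grip": 5}, {"dx": 2.84, "dy": 0.06, "dz": -0.02, "wx": 0, "wy": 0, "wz": 0, "grip": 5}]}}

```text
clock: 16.25
eef_pos: [0.5095, -0.2202, 0.0916]
tool_rot: [0.766, 0.374, -0.47, 0.23]
ft_force: [3.1, 1.3, 3.5]
grip_width: 0.055
grasp_force: 62.3
```

```bash
sed -i 's/Q\[:,2\]>60/Q[:,2]>46/' pitch.py; python3 pitch.py; python3 -c "
from plan import *
rows([tcp(-26,-19.5+15*np.tan(np.radians(t)),17.2,t) for t in (28,23,18,13,8,4,0)])"
```

```text
scene 0
top 1421
centre [-28.  50.  91.] long [-0.02  0.89  0.46] normal [ 0.2   0.45 -0.87] ext [161. 310.  54.]
tcp [-24.8  85.5  91.6] [3.1 1.3 3.5] [ 0.01  1.03  0.51  1.93 -0.77  2.63] 0.05500131684816928 62.315922221168876
[-26.   89.2  81.3] -> [ 1.02 -0.08  0.07]
[-26.   93.5  70.8] -> [ 2.16 -0.08  0.16]
[-26.   96.9  59.8] -> [ 3.29 -0.08  0.35]
[-26.   99.5  48.4] -> [ 4.43 -0.08  0.64]
[-26.  101.1  36.7] -> [ 5.54 -0.08  1.02]
[-26.  101.7  27.2] -> [ 6.42 -0.08  1.4 ]
[-26.  101.6  17.6] -> [ 7.27 -0.08  1.84]
w [-0.001  0.002 -0.   ] tcp [-25.2  85.2  90.8] f [2.7 0.4 3. ] clock 16.35
```

Emit:
{"api": "arm_command", "payload": {"increments": [{"dx": 0.5, "dy": -0.08, "dz": 0.04, "wx": 0, "wy": 0, "wz": 0, "grip": 5}, {"dx": 1.02, "dy": -0.08, "dz": 0.07, "wx": 0, "wy": 0, "wz": 0, "grip": 5}, {"dx": 1.6, "dy": -0.08, "dz": 0.11, "wx": 0, "wy": 0, "wz": 0, "grip": 5}, {"dx": 2.16, "dy": -0.08, "dz": 0.16, "wx": 0, "wy": 0, "wz": 0, "grip": 5}, {"dx": 2.75, "dy": -0.08, "dz": 0.25, "wx": 0, "wy": 0, "wz": 0, "grip": 5}, {"dx": 3.29, "dy": -0.08, "dz": 0.35, "wx": 0, "wy": 0, "wz": 0, "grip": 5}, {"dx": 3.9, "dy": -0.08, "dz": 0.5, "wx": 0, "wy": 0, "wz": 0, "grip": 5}, {"dx": 4.43, "dy": -0.08, "dz": 0.64, "wx": 0, "wy": 0, "wz": 0, "grip": 5}]}}

```text
clock: 17.15
eef_pos: [0.5167, -0.2085, 0.0481]
tool_rot: [0.766, 0.374, -0.47, 0.229]
ft_force: [1.4, 1.5, 2.6]
grip_width: 0.0549
grasp_force: 62.4
```

```bash
sed -i 's/Q\[:,2\]>46/Q[:,2]>30/' pitch.py; python3 pitch.py; python3 -c "
from plan import *
rows([tcp(-26,-19.5+15*np.tan(np.radians(t)),17.2,t) for t in (13,8,4,2,0)])"
```

```text
scene 0
top 1755
centre [-34.  52.  67.] long [-0.21  0.96  0.19] normal [-0.14 -0.23  0.96] ext [205. 278.  54.]
tcp [-26.3  99.1  48.1] [1.4 1.5 2.6] [ 0.03  1.1   0.54  1.9  -0.76  2.64] 0.054913254229104584 62.44497026782483
[-26.   99.5  48.4] -> [-0.03  0.05 -0.09]
[-26.  101.1  36.7] -> [1.09 0.05 0.3 ]
[-26.  101.7  27.2] -> [1.96 0.05 0.67]
[-26.  101.7  22.4] -> [2.39 0.05 0.89]
[-26.  101.6  17.6] -> [2.82 0.05 1.12]
w [-0.002  0.003  0.001] tcp [-26.5  98.8  47.8] f [0.9 0.5 1.1] clock 17.25
```

Emit:
{"api": "arm_command", "payload": {"increments": [{"dx": 0.55, "dy": 0.05, "dz": 0.1, "wx": 0, "wy": 0, "wz": 0, "grip": 5}, {"dx": 1.09, "dy": 0.05, "dz": 0.3, "wx": 0, "wy": 0, "wz": 0, "grip": 5}, {"dx": 1.5, "dy": 0.05, "dz": 0.5, "wx": 0, "wy": 0, "wz": 0, "grip": 5}, {"dx": 1.96, "dy": 0.05, "dz": 0.67, "wx": 0, "wy": 0, "wz": 0, "grip": 5}, {"dx": 2.2, "dy": 0.05, "dz": 0.78, "wx": 0, "wy": 0, "wz": 0, "grip": 5}, {"dx": 2.39, "dy": 0.05, "dz": 0.89, "wx": 0, "wy": 0, "wz": 0, "grip": 5}, {"dx": 2.39, "dy": 0.05, "dz": 0.89, "wx": 0, "wy": 0, "wz": 0, "grip": 5}]}}

```text
clock: 17.95
eef_pos: [0.519, -0.2067, 0.0232]
tool_rot: [0.766, 0.374, -0.47, 0.23]
ft_force: [0.9, 1.6, 0.5]
grip_width: 0.0542
grasp_force: 62.5
```

```bash
python3 -c "
from plan import *
rows([tcp(-26,-19.5,17.2,0),tcp(-26,-19.5,14.2,0)])
import cv2
p,d=viewer.camera('top'); pts=np.array([(x,y,39.7) for x in(-45,-28,-12) for y in range(20,91,10)])
Q=np.array([tojig(dep('top',d,*a))[0] for a in proj('top',toworld(pts))]); A=np.c_[Q[:,:2],np.ones(len(Q))]; c=np.linalg.lstsq(A,Q[:,2],rcond=None)[0]; print('plane slope x,y',c.round(3),'z mean',Q[:,2].mean())
"
```

```text
[-26.  101.6  17.6] -> [ 0.49 -0.04  0.28]
[-26.  101.6  14.6] -> [ 0.75 -0.04  0.42]
w [-0.002  0.002 -0.001] tcp [-25.6 101.9  23.2] f [0.9 1.6 0.5] clock 17.95
plane slope x,y [-1.0900e-01  4.4000e-02  5.2571e+01] z mean 58.636264118884014
```

Emit:
{"api": "arm_command", "payload": {"increments": [{"dx": 0.17, "dy": -0.04, "dz": 0.1, "wx": 0, "wy": 0, "wz": 0, "grip": 5}, {"dx": 0.33, "dy": -0.04, "dz": 0.19, "wx": 0, "wy": 0, "wz": 0, "grip": 5}, {"dx": 0.49, "dy": -0.04, "dz": 0.28, "wx": 0, "wy": 0, "wz": 0, "grip": 5}, {"dx": 0.49, "dy": -0.04, "dz": 0.28, "wx": 0, "wy": 0, "wz": 0, "grip": 5}]}}

```text
clock: 18.4
eef_pos: [0.5184, -0.2068, 0.0177]
tool_rot: [0.765, 0.374, -0.47, 0.23]
ft_force: [1.1, -0.2, 2.3]
grip_width: 0.0545
grasp_force: 62.5
```

```bash
python3 -c "
from plan import *
rows([tcp(-26,-19.5,16.2,0),tcp(-26,-22.5,16.2,0)])
p,d=viewer.camera('top')
for x in(-45,-28,-12): print(x,[ (y,tojig(dep('top',d,*proj('top',toworld((x,y,39.7)))[0]))[0,2].round(0)) for y in range(-15,91,15)])
"
```

```text
[-26.  101.6  16.6] -> [ 0.1  -0.    0.04]
[-26.   98.6  16.6] -> [-0.03 -0.    0.31]
w [-0.002  0.002 -0.   ] tcp [-26.  101.5  17.7] f [ 1.1 -0.2  2.3] clock 18.4
-45 [(-15, np.float64(57.0)), (0, np.float64(58.0)), (15, np.float64(54.0)), (30, np.float64(57.0)), (45, np.float64(56.0)), (60, np.float64(58.0)), (75, np.float64(57.0)), (90, np.float64(60.0))]
-28 [(-15, np.float64(56.0)), (0, np.float64(58.0)), (15, np.float64(57.0)), (30, np.float64(59.0)), (45, np.float64(53.0)), (60, np.float64(56.0)), (75, np.float64(56.0)), (90, np.float64(55.0))]
-12 [(-15, np.float64(53.0)), (0, np.float64(52.0)), (15, np.float64(56.0)), (30, np.float64(53.0)), (45, np.float64(55.0)), (60, np.float64(53.0)), (75, np.float64(57.0)), (90, np.float64(55.0))]
```

```bash
python3 -c "
from plan import *
import cv2
p,d=viewer.camera('top'); cv2.imwrite('pics/raw5.png',p[:,:,::-1]); np.save('top5.npy',d); p2,d2=viewer.camera('scene'); cv2.imwrite('pics/raw5s.png',p2[:,:,::-1]); np.save('scene5.npy',d2)
f=lambda n,D,q:tojig(dep(n,D,*proj(n,toworld(q))[0]))[0].round(0)
for n,D in(('top',d),('scene',d2)):
    for q in((30,-60,17.7),(-30,-60,17.7),(-62,0,34),(-62,-60,34),(-20,-30,32),(-100,50,0),(-28,0,39.7),(-28,50,39.7)): print(n,q,f(n,D,q))
"
```

```text
top (30, -60, 17.7) [ 30. -60.  18.]
top (-30, -60, 17.7) [-31. -59.  20.]
top (-62, 0, 34) [-62.   0.  34.]
top (-62, -60, 34) [-62. -60.  34.]
top (-20, -30, 32) [-20. -30.  31.]
top (-100, 50, 0) [-100.   50.    1.]
top (-28, 0, 39.7) [-31.   2.  53.]
top (-28, 50, 39.7) [-31.  52.  53.]
scene (30, -60, 17.7) [-510.   89.  365.]
scene (-30, -60, 17.7) [-533.   85.  357.]
scene (-62, 0, 34) [-547.  119.  363.]
scene (-62, -60, 34) [-534.   80.  354.]
scene (-20, -30, 32) [-523.  102.  363.]
scene (-100, 50, 0) [-542.  143.  323.]
scene (-28, 0, 39.7) [-527.  119.  367.]
scene (-28, 50, 39.7) [-531.  149.  369.]
```

```bash
python3 -c "
import cv2
p=cv2.imread('pics/raw5.png'); cv2.imwrite('pics/t5.png',cv2.resize(p[205:315,345:485],(764,600),interpolation=cv2.INTER_CUBIC))"
```

```text
(no output)
```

View pics/t5.png

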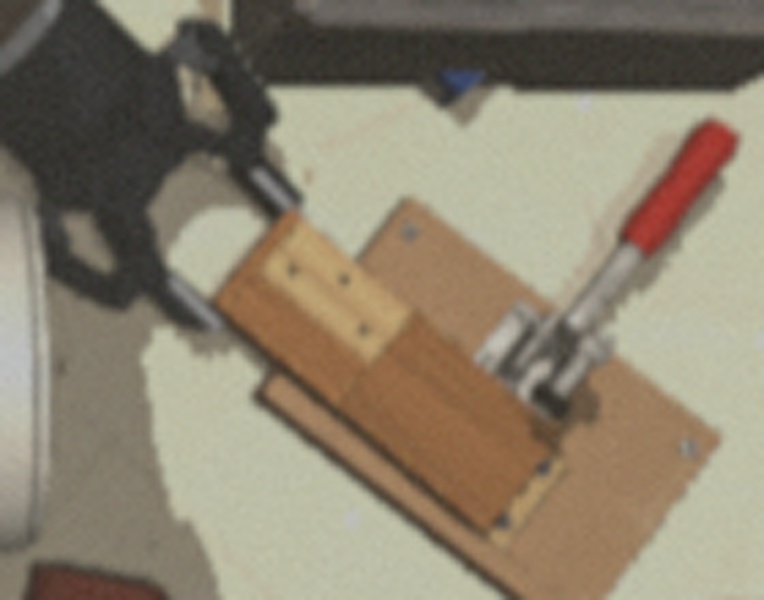

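The recess now faces up, with its three holes at crop (290,270), (343,278) and (365,328). The blank's inner end lies on top of the stop at crop (525,495), so it sits too high and a little too far in. Next I measure the offset.

```bash
python3 -c "
from plan import *
d=np.load('top5.npy'); s=600/110
T=lambda x,y:(345+(x+.5)/(764/140)-.5,205+(y+.5)/s-.5)
for n,c in dict(endL=(215,295),endR=(290,210),farR=(556,455),farL=(492,530)).items(): print(n,[tojig(onz('top',*T(*c),z/1e3))[0].round(1) for z in (50,56)])
for n,c in dict(tipL=(210,322),tipR=(296,203)).items(): print(n,tojig(onz('top',*T(*c),.025))[0].round(1))
# plane fit over blank
P=[]
for x in np.arange(-48,-5,4):
  for y in np.arange(-12,115,4): P.append(tojig(dep('top',d,*proj('top',toworld((x,y,54)))[0]))[0])
P=np.array(P)
for y in range(-15,120,15):
  m=abs(P[:,1]-y)<8; print(y,np.median(P[m,2]).round(1),[np.median(P[m&(abs(P[:,0]-x)<8),2]).round(1) for x in(-45,-28,-12)])
o=st();print(o['ft_force'],tojig(o['eef_pos']),o['grip_width'])
"
```

```text
endL [array([-47.9, 133.5,  50. ]), array([-49.1, 133.9,  56. ])]
endR [array([  4. , 130.6,  50. ]), array([  2.5, 131. ,  56. ])]
farR [array([ -9.3, -28.3,  50. ]), array([-10.7, -27. ,  56. ])]
farL [array([-53.8, -25.6,  50. ]), array([-55. , -24.4,  56. ])]
tipL [-54.3 126.2  25. ]
tipR [ 14.4 128.7  25. ]
-15 55.2 [np.float64(54.8), np.float64(56.1), np.float64(54.7)]
0 55.2 [np.float64(55.3), np.float64(55.3), np.float64(54.6)]
15 55.9 [np.float64(56.2), np.float64(55.9), np.float64(55.3)]
30 55.9 [np.float64(56.7), np.float64(56.0), np.float64(55.5)]
45 56.6 [np.float64(57.9), np.float64(55.9), np.float64(56.2)]
60 56.1 [np.float64(57.9), np.float64(55.8), np.float64(54.8)]
75 55.6 [np.float64(57.3), np.float64(54.3), np.float64(54.5)]
90 56.1 [np.float64(59.0), np.float64(56.2), np.float64(53.3)]
105 56.2 [np.float64(58.8), np.float64(55.7), np.float64(54.5)]
[ 1.06430831 -0.00625481  1.52098282] [[-25.97916558 101.50204864  17.97697088]] 0.05464788030633951
```

```bash
python3 -c "
from plan import *
# t4: TCP jig (-28.4,99.2,70.5)
for n,c in dict(tipR=(362,325),tipL=(238,492)).items():
    for z in (62,72,82): print('t4',n,z,tojig(onz('top',350+c[0]/6.5,190+c[1]/6.5,z/1e3))[0].round(0))
print(proj('top',toworld((-28,99,70.5)))*6.5-np.array([350,190])*6.5)
d=np.load('top5.npy')
for a in ((398,262),(384,264),(381,261),(395,240),(398,241),(392,237)): print(a,tojig(dep('top',d,*a))[0].round(0))
"
```

```text
t4 tipR 62 [ 19. 121.  62.]
t4 tipR 72 [ 17. 122.  72.]
t4 tipR 82 [ 14. 122.  82.]
t4 tipL 62 [-60. 119.  62.]
t4 tipL 72 [-62. 120.  72.]
t4 tipL 82 [-63. 121.  82.]
[[337.06975929 456.9178719 ]]
(398, 262) [-34. 102.  56.]
(384, 264) [-57. 125.  43.]
(381, 261) [-57. 136.  49.]
(395, 240) [  6. 140.  49.]
(398, 241) [  9. 133.  48.]
(392, 237) [  6. 151.  54.]
```

Emit:
{"api": "arm_command", "payload": {"increments": [{"dx": 0.07, "dy": 0, "dz": -0.14, "wx": 0, "wy": 0, "wz": 0, "grip": 5}, {"dx": 0.14, "dy": 0, "dz": -0.28, "wx": 0, "wy": 0, "wz": 0, "grip": 5}, {"dx": 0.21, "dy": 0, "dz": -0.42, "wx": 0, "wy": 0, "wz": 0, "grip": 5}, {"dx": 0.29, "dy": 0, "dz": -0.57, "wx": 0, "wy": 0, "wz": 0, "grip": 5}, {"dx": 0.36, "dy": 0, "dz": -0.71, "wx": 0, "wy": 0, "wz": 0, "grip": 5}, {"dx": 0.36, "dy": 0, "dz": -0.71, "wx": 0, "wy": 0, "wz": 0, "grip": 5}]}}

```text
clock: 19.15
eef_pos: [0.5235, -0.2001, 0.0178]
tool_rot: [0.766, 0.374, -0.47, 0.23]
ft_force: [-0.9, 1.2, 1.9]
grip_width: 0.0546
grasp_force: 63.1
```

```bash
cat > surf.py <<'E'
from plan import *; import cv2
def surf(save=None):
    p,d=viewer.camera('top'); o=st()
    P=[tojig(dep('top',d,*proj('top',toworld((x,y,48)))[0]))[0] for x in np.arange(-50,-30,3) for y in np.arange(-16,112,4)]
    P=np.array(P)
    for y in range(-15,120,15):
        m=abs(P[:,1]-y)<8; print((y,np.median(P[m,2]).round(1)),end=' ')
    # blank outline at its top height: strong-brown mask
    h=cv2.cvtColor(p,cv2.COLOR_RGB2HSV).astype(int); c=proj('top',toworld((-28,56,48)))[0]
    # pixel colour samples along centre line across far end / +y end (x=-45)
    print()
    for x in (-48,-40):
        print(x,[(y,tuple(h[int(round(q[1])),int(round(q[0]))][[0,1,2]])) for y in range(-36,-10,3) for q in proj('top',toworld((x,y,45)))])
    print("tcp",tojig(o["eef_pos"])[0].round(1),"f",o["ft_force"].round(1),"w",o["grip_width"],o["grasp_force"],"t",o["clock"])
    if save: cv2.imwrite(save,p[:,:,::-1]); np.save(save[:-4]+'.npy',d)
surf('pics/raw6.png')
E
python3 surf.py
```

```text
(-15, np.float64(55.0)) (0, np.float64(55.6)) (15, np.float64(56.4)) (30, np.float64(56.4)) (45, np.float64(57.0)) (60, np.float64(56.4)) (75, np.float64(57.5)) (90, np.float64(57.4)) (105, np.float64(57.1)) 
-48 [(-36, (np.int64(15), np.int64(102), np.int64(152))), (-33, (np.int64(18), np.int64(95), np.int64(147))), (-30, (np.int64(12), np.int64(47), np.int64(108))), (-27, (np.int64(15), np.int64(50), np.int64(101))), (-24, (np.int64(17), np.int64(93), np.int64(150))), (-21, (np.int64(18), np.int64(106), np.int64(142))), (-18, (np.int64(15), np.int64(94), np.int64(95))), (-15, (np.int64(14), np.int64(129), np.int64(130))), (-12, (np.int64(14), np.int64(132), np.int64(137)))]
-40 [(-36, (np.int64(16), np.int64(97), np.int64(145))), (-33, (np.int64(17), np.int64(100), np.int64(173))), (-30, (np.int64(18), np.int64(102), np.int64(180))), (-27, (np.int64(17), np.int64(103), np.int64(174))), (-24, (np.int64(18), np.int64(104), np.int64(172))), (-21, (np.int64(19), np.int64(101), np.int64(141))), (-18, (np.int64(15), np.int64(105), np.int64(100))), (-15, (np.int64(15), np.int64(121), np.int64(131))), (-12, (np.int64(14), np.int64(130), np.int64(145)))]
tcp [-26.  109.9  17.8] f [ 0.1 -0.1  1. ] w 0.05468287971600666 63.11808966100216 t 19.2
```

```bash
python3 -c "
from plan import *
for z in(215,224,234,244): print(z,proj('scene',toworld((89,23+5,z))).round(1),proj('scene',toworld((89,23-5,z))).round(1))
d=np.load('pics/raw6.npy')
# finger surface depth profile along both fingers
for x in(-60,-64,8,12): print(x,[(y,)+tuple(tojig(dep('top',d,*proj('top',toworld((x,y,42)))[0]))[0].round(0)) for y in range(110,165,6)])
"
```

```text
215 [[411.1 169.9]] [[414.4 169.9]]
224 [[411.4 167.2]] [[414.8 167.2]]
234 [[411.7 164.1]] [[415.1 164.1]]
244 [[412.1 161. ]] [[415.5 161. ]]
-60 [(110, np.float64(-52.0), np.float64(106.0), np.float64(-2.0)), (116, np.float64(-52.0), np.float64(113.0), np.float64(-1.0)), (122, np.float64(-52.0), np.float64(119.0), np.float64(-2.0)), (128, np.float64(-52.0), np.float64(125.0), np.float64(-2.0)), (134, np.float64(-53.0), np.float64(132.0), np.float64(3.0)), (140, np.float64(-60.0), np.float64(140.0), np.float64(41.0)), (146, np.float64(-60.0), np.float64(146.0), np.float64(40.0)), (152, np.float64(-61.0), np.float64(152.0), np.float64(45.0)), (158, np.float64(-61.0), np.float64(158.0), np.float64(50.0)), (164, np.float64(-63.0), np.float64(165.0), np.float64(59.0))]
-64 [(110, np.float64(-56.0), np.float64(106.0), np.float64(-2.0)), (116, np.float64(-56.0), np.float64(112.0), np.float64(-3.0)), (122, np.float64(-56.0), np.float64(119.0), np.float64(-1.0)), (128, np.float64(-58.0), np.float64(126.0), np.float64(6.0)), (134, np.float64(-57.0), np.float64(131.0), np.float64(0.0)), (140
[... 843 characters left out ...]
, np.float64(51.0)), (164, np.float64(5.0), np.float64(164.0), np.float64(54.0))]
12 [(110, np.float64(23.0), np.float64(106.0), np.float64(-2.0)), (116, np.float64(22.0), np.float64(113.0), np.float64(1.0)), (122, np.float64(22.0), np.float64(119.0), np.float64(3.0)), (128, np.float64(22.0), np.float64(125.0), np.float64(1.0)), (134, np.float64(22.0), np.float64(131.0), np.float64(-0.0)), (140, np.float64(13.0), np.float64(140.0), np.float64(39.0)), (146, np.float64(12.0), np.float64(146.0), np.float64(43.0)), (152, np.float64(10.0), np.float64(152.0), np.float64(49.0)), (158, np.float64(9.0), np.float64(159.0), np.float64(56.0)), (164, np.float64(8.0), np.float64(165.0), np.float64(57.0))]
```

```bash
python3 -c "
from plan import *; import cv2
p=cv2.imread('pics/raw6.png'); h=cv2.cvtColor(p,cv2.COLOR_BGR2HSV).astype(int); d=np.load('pics/raw6.npy')
for x in(-45,-35):
  for y in range(120,152,3):
    q=proj('top',toworld((x,y,55)))[0]; i,j=int(round(q[1])),int(round(q[0])); print((x,y),h[i,j],tojig(dep('top',d,*q))[0].round(0))
"
```

```text
(-45, 120) [ 13 134 150] [-46. 120.  59.]
(-45, 123) [ 13 135 149] [-46. 123.  60.]
(-45, 126) [ 13 133 151] [-45. 126.  57.]
(-45, 129) [ 14 137 149] [-45. 129.  56.]
(-45, 132) [ 14 134 148] [-45. 132.  56.]
(-45, 135) [ 15 126 146] [-45. 135.  57.]
(-45, 138) [ 14 130 147] [-46. 138.  62.]
(-45, 141) [ 14 126 142] [-46. 141.  58.]
(-45, 144) [ 18  59 150] [-42. 143.  41.]
(-45, 147) [ 27  37 185] [-34. 144.  -0.]
(-45, 150) [ 30  32 192] [-34. 147.   2.]
(-35, 120) [ 14 137 145] [-36. 120.  60.]
(-35, 123) [ 14 134 145] [-35. 123.  57.]
(-35, 126) [ 14 135 145] [-35. 126.  56.]
(-35, 129) [ 13 132 145] [-36. 129.  60.]
(-35, 132) [ 13 131 148] [-35. 132.  57.]
(-35, 135) [ 13 131 146] [-36. 135.  59.]
(-35, 138) [ 14 135 142] [-36. 138.  59.]
(-35, 141) [ 14  80 137] [-35. 141.  55.]
(-35, 144) [ 21  50 153] [-23. 141.  -1.]
(-35, 147) [ 29  34 187] [-24. 144.   1.]
(-35, 150) [ 31  33 193] [-24. 147.   0.]
```

Emit:
{"api": "arm_command", "payload": {"increments": [{"dx": 0.12, "dy": 0, "dz": -0.02, "wx": 0, "wy": 0.035, "wz": 0, "grip": 5}, {"dx": 0.24, "dy": 0, "dz": -0.04, "wx": 0, "wy": 0.07, "wz": 0, "grip": 5}, {"dx": 0.36, "dy": 0, "dz": -0.06, "wx": 0, "wy": 0.105, "wz": 0, "grip": 5}, {"dx": 0.47, "dy": 0, "dz": -0.08, "wx": 0, "wy": 0.14, "wz": 0, "grip": 5}, {"dx": 0.47, "dy": 0, "dz": -0.08, "wx": 0, "wy": 0.14, "wz": 0, "grip": 5}]}}

```text
clock: 19.7
eef_pos: [0.526, -0.1982, 0.0154]
tool_rot: [0.798, 0.389, -0.414, 0.204]
ft_force: [1.2, 0.9, 1.4]
grip_width: 0.0547
grasp_force: 62.6
```

```bash
sed -i 's/    for x in (-48,-40):/    for x in ():/' surf.py; sed -i 's#raw6#raw7#' surf.py; python3 surf.py; python3 -c "
from plan import *
o=st(); R0=Rn.from_quat(o['tool_rot']); f=lambda v:R0.inv().apply(toworld(v)[0]-toworld((0,0,0))[0]).round(4)*100
print('down10',f((0,0,-10)),'y-10',f((0,-10,0)),'x-10',f((-10,0,0)))"
```

```text
(-15, np.float64(54.0)) (0, np.float64(55.9)) (15, np.float64(56.2)) (30, np.float64(56.9)) (45, np.float64(57.6)) (60, np.float64(59.0)) (75, np.float64(58.0)) (90, np.float64(58.5)) (105, np.float64(58.4)) 
tcp [-25.5 112.8  15. ] f [ 1.2  0.3 -0.2] w 0.05433189660751815 62.6522921025753 t 19.75
down10 [ 0.82 -0.    0.57] y-10 [-0.57  0.    0.82] x-10 [-0. -1.  0.]
```

```bash
python3 -c "
from plan import *; import cv2
p=cv2.imread('pics/raw7.png'); h=cv2.cvtColor(p,cv2.COLOR_BGR2HSV).astype(int); d=np.load('pics/raw7.npy')
for y in(0,30,60,85,110):
  print(y,[(x,h[int(round(q[1])),int(round(q[0])),1],h[int(round(q[1])),int(round(q[0])),2],int(tojig(dep('top',d,*q))[0,2])) for x in range(-66,-42,3) for q in proj('top',toworld((x,y,56)))])
  print('   R',[(x,h[int(round(q[1])),int(round(q[0])),1],h[int(round(q[1])),int(round(q[0])),2],int(tojig(dep('top',d,*q))[0,2])) for x in range(-9,16,3) for q in proj('top',toworld((x,y,56)))])
"
```

```text
0 [(-66, np.int64(103), np.int64(156), 30), (-63, np.int64(100), np.int64(135), 35), (-60, np.int64(106), np.int64(96), 35), (-57, np.int64(118), np.int64(106), 56), (-54, np.int64(124), np.int64(138), 57), (-51, np.int64(129), np.int64(138), 54), (-48, np.int64(126), np.int64(138), 56), (-45, np.int64(139), np.int64(141), 55)]
   R [(-9, np.int64(135), np.int64(140), 53), (-6, np.int64(131), np.int64(130), 56), (-3, np.int64(102), np.int64(130), 55), (0, np.int64(77), np.int64(140), 52), (3, np.int64(25), np.int64(153), 19), (6, np.int64(26), np.int64(116), 108), (9, np.int64(30), np.int64(146), 20), (12, np.int64(27), np.int64(142), 19), (15, np.int64(25), np.int64(165), 21)]
30 [(-66, np.int64(105), np.int64(158), 32), (-63, np.int64(104), np.int64(147), 33), (-60, np.int64(99), np.int64(118), 33), (-57, np.int64(112), np.int64(80), 47), (-54, np.int64(132), np.int64(133), 58), (-51, np.int64(133), np.int64(134), 56), (-48, np.int64(133), np.int64(134), 58), (-45, np.int64(132), np.int64(137), 56)]
   R [(-9, np.int64(134), np.int64(139), 56), (-6, np.int64(139), np.int64(143), 11
[... 1640 characters left out ...]
 np.int64(157), 17)]
110 [(-66, np.int64(36), np.int64(185), -4), (-63, np.int64(33), np.int64(169), 0), (-60, np.int64(47), np.int64(120), -1), (-57, np.int64(67), np.int64(80), 39), (-54, np.int64(118), np.int64(112), 53), (-51, np.int64(130), np.int64(145), 57), (-48, np.int64(138), np.int64(146), 60), (-45, np.int64(133), np.int64(148), 55)]
   R [(-9, np.int64(101), np.int64(184), 54), (-6, np.int64(96), np.int64(185), 53), (-3, np.int64(101), np.int64(187), 53), (0, np.int64(101), np.int64(179), 54), (3, np.int64(56), np.int64(178), 52), (6, np.int64(35), np.int64(183), -1), (9, np.int64(32), np.int64(191), 0), (12, np.int64(33), np.int64(188), 1), (15, np.int64(33), np.int64(191), 3)]
```

Emit:
{"api": "arm_command", "payload": {"increments": [{"dx": 0, "dy": 0.09, "dz": 0, "wx": -0.006, "wy": 0, "wz": -0.004, "grip": 5}, {"dx": 0, "dy": 0.18, "dz": 0, "wx": -0.013, "wy": 0, "wz": -0.009, "grip": 5}, {"dx": 0, "dy": 0.27, "dz": 0, "wx": -0.019, "wy": 0, "wz": -0.013, "grip": 5}, {"dx": 0, "dy": 0.27, "dz": 0, "wx": -0.019, "wy": 0, "wz": -0.013, "grip": 5}]}}

```text
clock: 20.15
eef_pos: [0.5269, -0.1997, 0.0136]
tool_rot: [0.792, 0.399, -0.414, 0.208]
ft_force: [-0.4, 0.7, 0.6]
grip_width: 0.0543
grasp_force: 70.1
```

Emit:
{"api": "arm_command", "payload": {"increments": [{"dx": 0.16, "dy": 0, "dz": 0.11, "wx": 0, "wy": 0, "wz": 0, "grip": 5}, {"dx": 0.33, "dy": 0, "dz": 0.23, "wx": 0, "wy": 0, "wz": 0, "grip": 5}, {"dx": 0.49, "dy": 0, "dz": 0.34, "wx": 0, "wy": 0, "wz": 0, "grip": 5}, {"dx": 0.66, "dy": 0, "dz": 0.46, "wx": 0, "wy": 0, "wz": 0, "grip": 5}, {"dx": 0.82, "dy": 0, "dz": 0.57, "wx": 0, "wy": 0, "wz": 0, "grip": 5}, {"dx": 0.98, "dy": 0, "dz": 0.68, "wx": 0, "wy": 0, "wz": 0, "grip": 5}, {"dx": 0.98, "dy": 0, "dz": 0.68, "wx": 0, "wy": 0, "wz": 0, "grip": 5}]}}

```text
clock: 20.9
eef_pos: [0.5273, -0.1999, 0.002]
tool_rot: [0.792, 0.399, -0.413, 0.208]
ft_force: [1.5, 2.3, 1.7]
grip_width: 0.0541
grasp_force: 69.6
```

```bash
Z=40 python3 surf.py
```

```text
(-15, np.float64(40.0)) (0, np.float64(41.0)) (15, np.float64(41.2)) (30, np.float64(42.1)) (45, np.float64(42.8)) (60, np.float64(43.2)) (75, np.float64(43.1)) (90, np.float64(43.0)) (105, np.float64(43.5)) 
tcp [-23.2 112.5   2.1] f [1.6 0.6 1.3] w 0.05409407437606461 69.58968325518072 t 20.95
y 10 left (np.float64(-68.5), 22) right (np.float64(9.5), 33)
y 30 left (np.float64(-68.5), 23) right (np.float64(6.0), 30)
y 50 left (np.float64(-68.5), 23) right (np.float64(7.0), 30)
y 70 left (np.float64(-50.5), 390) right (np.float64(6.0), 29)
x -48 end (np.float64(141.5), 53) far (np.float64(-15.5), 23)
x -40 end (np.float64(125.5), 292) far (np.float64(-15.5), 23)
x -32 end (np.float64(141.5), 55) far (np.float64(-15.5), 22)
```

Emit:
{"api": "arm_command", "payload": {"increments": [{"dx": 0.1, "dy": 0, "dz": 0.07, "wx": 0, "wy": 0, "wz": 0, "grip": 5}, {"dx": 0.2, "dy": 0, "dz": 0.14, "wx": 0, "wy": 0, "wz": 0, "grip": 5}, {"dx": 0.28, "dy": 0, "dz": 0.19, "wx": 0, "wy": 0, "wz": 0, "grip": 5}, {"dx": 0.28, "dy": 0, "dz": 0.19, "wx": 0, "wy": 0, "wz": 0, "grip": 5}]}}

```text
clock: 21.35
eef_pos: [0.5273, -0.1997, -0.0013]
tool_rot: [0.792, 0.398, -0.413, 0.208]
ft_force: [1.4, 0.7, 2.5]
grip_width: 0.0542
grasp_force: 68.9
```

```bash
Z=40 python3 surf.py
```

```text
(-15, np.float64(38.6)) (0, np.float64(40.6)) (15, np.float64(40.2)) (30, np.float64(41.4)) (45, np.float64(41.8)) (60, np.float64(41.1)) (75, np.float64(41.8)) (90, np.float64(41.1)) (105, np.float64(41.3)) 
tcp [-23.2 112.5  -1.2] f [1.  0.7 2.2] w 0.053927361663187394 68.8927451055497 t 21.4
y 10 left (np.float64(-68.5), 24) right (np.float64(9.5), 32)
y 30 left (np.float64(-68.5), 22) right (np.float64(6.0), 28)
y 50 left (np.float64(-68.5), 36) right (np.float64(5.5), 30)
y 70 left (np.float64(-52.5), 25) right (np.float64(5.5), 24)
x -48 end (np.float64(142.0), 51) far (np.float64(-14.5), 28)
x -40 end (np.float64(141.5), 63) far (np.float64(-9.0), 58)
x -32 end (np.float64(142.0), 48) far (np.float64(-15.0), 22)
```

Emit:
{"api": "arm_command", "payload": {"increments": [{"dx": 0.08, "dy": 0, "dz": 0.06, "wx": 0, "wy": 0, "wz": 0, "grip": 5}, {"dx": -0.04, "dy": 0, "dz": 0.22, "wx": 0, "wy": 0, "wz": 0, "grip": 5}, {"dx": -0.15, "dy": 0, "dz": 0.39, "wx": 0, "wy": 0, "wz": 0, "grip": 5}, {"dx": -0.26, "dy": 0, "dz": 0.55, "wx": 0, "wy": 0, "wz": 0, "grip": 5}, {"dx": -0.32, "dy": 0, "dz": 0.63, "wx": 0, "wy": 0, "wz": 0, "grip": 5}, {"dx": -0.32, "dy": -0.15, "dz": 0.63, "wx": 0, "wy": 0, "wz": 0, "grip": 5}, {"dx": -0.32, "dy": -0.25, "dz": 0.63, "wx": 0, "wy": 0, "wz": 0, "grip": 5}, {"dx": -0.32, "dy": -0.25, "dz": 0.63, "wx": 0, "wy": 0, "wz": 0, "grip": 5}]}}

```text
clock: 22.2
eef_pos: [0.5219, -0.2041, -0.0019]
tool_rot: [0.792, 0.399, -0.413, 0.209]
ft_force: [5.2, 0.4, 1.3]
grip_width: 0.0537
grasp_force: 69.3
```

```bash
Z=40 python3 surf.py
```

```text
(-15, np.float64(41.3)) (0, np.float64(40.7)) (15, np.float64(41.2)) (30, np.float64(41.2)) (45, np.float64(40.7)) (60, np.float64(40.7)) (75, np.float64(41.0)) (90, np.float64(41.0)) (105, np.float64(41.7)) 
tcp [-24.9 105.8  -1.9] f [4.3 0.  1. ] w 0.05408546291224821 69.29380743764341 t 22.25
y 10 left (np.float64(-68.5), 24) right (np.float64(9.5), 30)
y 30 left (np.float64(-69.0), 23) right (np.float64(14.5), 540)
y 50 left (np.float64(-69.0), 21) right (np.float64(5.0), 29)
y 70 left (np.float64(-68.5), 22) right (np.float64(3.5), 29)
x -48 end (np.float64(160.5), 49) far (np.float64(-21.5), 12)
x -40 end (np.float64(135.5), 49) far (np.float64(-22.0), 10)
x -32 end (np.float64(135.0), 48) far (np.float64(-22.0), 11)
```

Emit:
{"api": "arm_command", "payload": {"increments": [{"dx": -0.32, "dy": -0.25, "dz": 0.63, "wx": 0, "wy": 0, "wz": 0, "grip": 6.4}, {"dx": 0, "dy": 0, "dz": 0, "wx": 0, "wy": 0, "wz": 0, "grip": 6.4}, {"dx": 0, "dy": 0, "dz": 0, "wx": 0, "wy": 0, "wz": 0, "grip": 6.4}, {"dx": 0, "dy": 0, "dz": 0, "wx": 0, "wy": 0, "wz": 0, "grip": 6.4}, {"dx": -1.6, "dy": 0, "dz": -1.1, "wx": 0, "wy": 0, "wz": 0, "grip": 6.4}, {"dx": -4, "dy": 0, "dz": -2.8, "wx": 0, "wy": 0, "wz": 0, "grip": 6.4}, {"dx": -7.4, "dy": 0, "dz": -5.1, "wx": 0, "wy": 0, "wz": 0, "grip": 6.4}, {"dx": -10.6, "dy": 0, "dz": -7.4, "wx": 0, "wy": 0, "wz": 0, "grip": 6.4}, {"dx": -10.6, "dy": 0, "dz": -7.4, "wx": 0, "wy": 0, "wz": 0, "grip": 6.4}]}}

```text
clock: 23.15
eef_pos: [0.5237, -0.2042, 0.1344]
tool_rot: [0.794, 0.397, -0.409, 0.21]
ft_force: [1.1, -0.4, 0.0]
grip_width: 0.0636
grasp_force: 0.0
```

```bash
Z=39.7 python3 surf.py; python3 -c "
from plan import *
inc((45,60,130),Rt(90,-90,0))"
```

```text
(-15, np.float64(39.2)) (0, np.float64(39.2)) (15, np.float64(40.2)) (30, np.float64(41.3)) (45, np.float64(40.1)) (60, np.float64(40.0)) (75, np.float64(40.1)) (90, np.float64(40.1)) (105, np.float64(39.7)) 
tcp [-24.3 106.5 131.5] f [-0.   0.3 -0.8] w 0.06435775692016028 0.0 t 23.2
y 10 left (np.float64(-68.5), 23) right (np.float64(9.5), 29)
y 30 left (np.float64(-68.5), 24) right (np.float64(4.5), 31)
y 50 left (np.float64(-68.5), 20) right (np.float64(3.0), 30)
y 70 left (np.float64(-68.5), 21) right (np.float64(4.0), 27)
x -48 end (np.float64(152.5), 195) far (np.float64(-21.5), 9)
x -40 end (np.float64(122.0), 144) far (np.float64(-22.0), 13)
x -32 end (np.float64(116.5), 137) far (np.float64(-22.0), 12)
d [-2.61  6.83  4.03] w [0.016 0.957 0.017] clock 23.2 jp [ 0.01  0.9   0.48  1.86 -0.71  2.5 ]
```

Emit:
{"api": "arm_command", "payload": {"increments": [{"dx": -1.3, "dy": 3, "dz": 1, "wx": 0, "wy": 0.15, "wz": 0, "grip": 3}, {"dx": -2.6, "dy": 6.8, "dz": 4, "wx": 0.016, "wy": 0.3, "wz": 0.017, "grip": 0}, {"dx": -2.6, "dy": 6.8, "dz": 4, "wx": 0.016, "wy": 0.45, "wz": 0.017, "grip": 0}, {"dx": -2.6, "dy": 6.8, "dz": 4, "wx": 0.016, "wy": 0.6, "wz": 0.017, "grip": 0}, {"dx": -2.6, "dy": 6.8, "dz": 4, "wx": 0.016, "wy": 0.75, "wz": 0.017, "grip": 0}, {"dx": -2.6, "dy": 6.8, "dz": 4, "wx": 0.016, "wy": 0.9, "wz": 0.017, "grip": 0}, {"dx": -2.6, "dy": 6.8, "dz": 4, "wx": 0.016, "wy": 0.957, "wz": 0.017, "grip": 0}, {"dx": -2.6, "dy": 6.8, "dz": 4, "wx": 0.016, "wy": 0.957, "wz": 0.017, "grip": 0}]}}

```text
clock: 24.0
eef_pos: [0.545, -0.2848, 0.1259]
tool_rot: [0.899, 0.437, -0.004, -0.002]
ft_force: [0.3, 0.7, 0.1]
grip_width: 0.0001
grasp_force: 0.0
```

```bash
python3 -c "
from plan import *
inc((35,55,130),Rt(90,-90,0));inc((35,55,28),Rt(90,-90,0)); inc((14,55,28),Rt(90,-90,0)); print(tojig(st()['eef_pos']))"
```

```text
d [-0.12 -0.79 -0.41] w [-0.007  0.005 -0.005] clock 24.0 jp [-0.48  0.52  0.19  1.25 -0.    1.76]
d [-0.07 -0.72  9.79] w [-0.007  0.005 -0.005] clock 24.0 jp [-0.48  0.52  0.19  1.25 -0.    1.76]
d [-0.08 -2.82  9.8 ] w [-0.007  0.005 -0.005] clock 24.0 jp [-0.48  0.52  0.19  1.25 -0.    1.76]
[[ 42.84151555  56.15224116 125.85190229]]
```

Emit:
{"api": "arm_command", "payload": {"increments": [{"dx": 0, "dy": -0.7, "dz": 4, "wx": 0, "wy": 0, "wz": 0, "grip": 0}, {"dx": 0, "dy": -0.7, "dz": 8, "wx": 0, "wy": 0, "wz": 0, "grip": 0}, {"dx": 0, "dy": -0.7, "dz": 9.8, "wx": 0, "wy": 0, "wz": 0, "grip": 0}, {"dx": 0, "dy": -1.4, "dz": 9.8, "wx": 0, "wy": 0, "wz": 0, "grip": 0}, {"dx": 0, "dy": -2, "dz": 9.8, "wx": 0, "wy": 0, "wz": 0, "grip": 0}, {"dx": 0, "dy": -2.2, "dz": 9.8, "wx": 0, "wy": 0, "wz": 0, "grip": 0}, {"dx": 0, "dy": -2.4, "dz": 9.8, "wx": 0, "wy": 0, "wz": 0, "grip": 0}, {"dx": 0, "dy": -2.6, "dz": 9.8, "wx": 0, "wy": 0, "wz": 0, "grip": 0}, {"dx": 0, "dy": -2.6, "dz": 9.8, "wx": 0, "wy": 0, "wz": 0, "grip": 0}]}}

```text
clock: 24.9
eef_pos: [0.5264, -0.2669, 0.0287]
tool_rot: [0.898, 0.44, -0.003, -0.001]
ft_force: [-0.3, -0.7, -0.1]
grip_width: 0.0002
grasp_force: 0.0
```

```bash
sed -i '/"left"/s/Z,-12,16/Z,-12,9/' surf.py; Z=39.7 python3 surf.py
```

```text
(-15, np.float64(38.7)) (0, np.float64(40.5)) (15, np.float64(40.0)) (30, np.float64(40.5)) (45, np.float64(40.7)) (60, np.float64(39.2)) (75, np.float64(38.9)) (90, np.float64(41.9)) (105, np.float64(40.2)) 
tcp [17.2 58.9 28.4] f [-0.1 -0.   0.1] w 0.00034509669384305184 0.0 t 24.95
y 10 left (np.float64(-68.5), 23) right (np.float64(3.5), 25)
y 30 left (np.float64(-68.5), 21) right (np.float64(-11.0), 68)
y 50 left (np.float64(-68.5), 23) right (np.float64(-3.0), 384)
y 70 left (np.float64(-68.5), 22) right (np.float64(-1.5), 141)
x -48 end (np.float64(135.0), 46) far (np.float64(-9.5), 546)
x -40 end (np.float64(135.0), 51) far (np.float64(-9.0), 545)
x -32 end (np.float64(135.0), 46) far (np.float64(-6.0), 544)
```

Emit:
{"api": "arm_command", "payload": {"increments": [{"dx": 0, "dy": -0.1, "dz": 0, "wx": 0, "wy": 0, "wz": 0, "grip": 0}, {"dx": 0, "dy": -0.2, "dz": 0, "wx": 0, "wy": 0, "wz": 0, "grip": 0}, {"dx": 0, "dy": -0.3, "dz": 0, "wx": 0, "wy": 0, "wz": 0, "grip": 0}]}}

```text
clock: 25.25
eef_pos: [0.5235, -0.2649, 0.0276]
tool_rot: [0.898, 0.44, -0.003, -0.002]
ft_force: [-0.3, 0.2, 0.1]
grip_width: 0.0
grasp_force: 0.0
```

Emit:
{"api": "arm_command", "payload": {"increments": [{"dx": 0, "dy": -0.1, "dz": 0, "wx": 0, "wy": 0, "wz": 0, "grip": 0}, {"dx": 0, "dy": -0.2, "dz": 0, "wx": 0, "wy": 0, "wz": 0, "grip": 0}]}}

```text
clock: 25.45
eef_pos: [0.5219, -0.2636, 0.0276]
tool_rot: [0.898, 0.44, -0.003, -0.002]
ft_force: [0.3, 0.6, -0.0]
grip_width: 0.0001
grasp_force: 0.0
```

Emit:
{"api": "arm_command", "payload": {"increments": [{"dx": 0, "dy": -0.1, "dz": 0, "wx": 0, "wy": 0, "wz": 0, "grip": 0}, {"dx": 0, "dy": -0.2, "dz": 0, "wx": 0, "wy": 0, "wz": 0, "grip": 0}]}}

```text
clock: 25.65
eef_pos: [0.5204, -0.2624, 0.0277]
tool_rot: [0.898, 0.44, -0.003, -0.002]
ft_force: [0.4, -0.2, -0.4]
grip_width: -0.0001
grasp_force: 0.0
```

Emit:
{"api": "arm_command", "payload": {"increments": [{"dx": 0, "dy": -0.1, "dz": 0, "wx": 0, "wy": 0, "wz": 0, "grip": 0}, {"dx": 0, "dy": -0.15, "dz": 0, "wx": 0, "wy": 0, "wz": 0, "grip": 0}]}}

```text
clock: 25.85
eef_pos: [0.5192, -0.2614, 0.0277]
tool_rot: [0.898, 0.44, -0.003, -0.002]
ft_force: [-0.3, 1.0, -0.1]
grip_width: 0.0
grasp_force: 0.0
```

```bash
python3 -c "
from plan import *
print(tojig(st()['eef_pos']),st()['ft_force'])
p,d=viewer.camera('top'); np.save('t9.npy',d); import cv2; cv2.imwrite('pics/raw9.png',p[:,:,::-1])
h=cv2.cvtColor(p,cv2.COLOR_RGB2HSV).astype(int)
for y in(20,30,85,105): print(y,[(x,h[int(round(q[1])),int(round(q[0])),1],h[int(round(q[1])),int(round(q[0])),2],int(tojig(dep('top',d,*q))[0,2])) for x in range(-8,14,2) for q in proj('top',toworld((x,y,39.7)))])
for y in(20,60,105): print('L',y,[(x,h[int(round(q[1])),int(round(q[0])),1],h[int(round(q[1])),int(round(q[0])),2],int(tojig(dep('top',d,*q))[0,2])) for x in range(-64,-46,2) for q in proj('top',toworld((x,y,39.7)))])"
```

```text
[[ 8.15143586 58.84503932 27.73831893]] [-0.3200387   0.9509849  -0.06989508]
20 [(-8, np.int64(96), np.int64(77), 41), (-6, np.int64(96), np.int64(77), 41), (-4, np.int64(112), np.int64(80), 38), (-2, np.int64(112), np.int64(80), 39), (0, np.int64(100), np.int64(82), 38), (2, np.int64(76), np.int64(87), 36), (4, np.int64(61), np.int64(92), 41), (6, np.int64(30), np.int64(93), 24), (8, np.int64(34), np.int64(82), 20), (10, np.int64(34), np.int64(82), 20), (12, np.int64(36), np.int64(57), 181)]
30 [(-8, np.int64(101), np.int64(78), 43), (-6, np.int64(104), np.int64(83), 40), (-4, np.int64(104), np.int64(83), 41), (-2, np.int64(102), np.int64(70), 37), (0, np.int64(82), np.int64(59), 40), (2, np.int64(84), np.int64(73), 37), (4, np.int64(71), np.int64(61), 163), (6, np.int64(50), np.int64(51), 173), (8, np.int64(50), np.int64(51), 173), (10, np.int64(45), np.int64(45), 188), (12, np.int64(45), np.int64(45), 188)]
85 [(-8, np.int64(104), np.int64(169), 37), (-6, np.int64(104), np.int64(164), 36), (-4, np.int64(107), np.int64(162), 36), (-2, np.int64(103), np.int64(159), 33), (0, np.int6
[... 1096 characters left out ...]
6), 35), (-62, np.int64(94), np.int64(139), 34), (-60, np.int64(94), np.int64(139), 34), (-58, np.int64(93), np.int64(118), 36), (-56, np.int64(100), np.int64(94), 30), (-54, np.int64(110), np.int64(97), 35), (-52, np.int64(124), np.int64(109), 37), (-50, np.int64(125), np.int64(116), 40), (-48, np.int64(130), np.int64(116), 39)]
L 105 [(-64, np.int64(46), np.int64(166), 1), (-62, np.int64(46), np.int64(166), 1), (-60, np.int64(47), np.int64(146), 2), (-58, np.int64(51), np.int64(115), -3), (-56, np.int64(62), np.int64(86), 1145), (-54, np.int64(119), np.int64(109), 37), (-52, np.int64(119), np.int64(109), 37), (-50, np.int64(132), np.int64(143), 40), (-48, np.int64(130), np.int64(147), 40)]
```

```bash
python3 -c "
from plan import *; import cv2
p,d=viewer.camera('scene'); o=st(); e=tojig(o['eef_pos'])[0]; h=cv2.cvtColor(p,cv2.COLOR_RGB2HSV).astype(int)
for z in range(24,100,5):
    q=proj('scene',toworld((e[0],e[1],z)))[0]; print(z,q.round(0),p[int(round(q[1])),int(round(q[0]))],tojig(dep('scene',d,*q))[0].round(0))"
```

```text
24 [399. 238.] [154 118  73] [-12.  63.  37.]
29 [399. 237.] [150 115  71] [-14.  63.  43.]
34 [399. 235.] [139 108  73] [-1. 61. 40.]
39 [399. 234.] [148 119  86] [38. 53. 20.]
44 [399. 233.] [141 116  89] [50. 51. 18.]
49 [399. 231.] [63 59 55] [ 0. 60. 54.]
54 [400. 230.] [33 32 34] [-6. 61. 63.]
59 [400. 228.] [21 21 25] [-14.  63.  73.]
64 [400. 227.] [24 24 27] [-8. 62. 74.]
69 [400. 226.] [22 20 24] [-2. 61. 75.]
74 [400. 224.] [21 22 25] [-1. 60. 79.]
79 [400. 223.] [21 22 24] [-4. 61. 86.]
84 [400. 221.] [27 27 30] [-34.  67. 109.]
89 [401. 220.] [25 27 27] [-39.  68. 117.]
94 [401. 218.] [23 23 26] [-48.  69. 127.]
99 [401. 217.] [27 27 30] [-50.  70. 133.]
```

Emit:
{"api": "arm_command", "payload": {"increments": [{"dx": 0, "dy": 1.4, "dz": 0, "wx": 0, "wy": 0, "wz": 0, "grip": 0}, {"dx": 0, "dy": 2.7, "dz": 0, "wx": 0, "wy": 0, "wz": 0, "grip": 0}, {"dx": 0, "dy": 2.7, "dz": 0, "wx": 0, "wy": 0, "wz": 0, "grip": 0}, {"dx": 0, "dy": 2.7, "dz": 1.2, "wx": 0, "wy": 0, "wz": 0, "grip": 0}, {"dx": 0, "dy": 2.7, "dz": 2.3, "wx": 0, "wy": 0, "wz": 0, "grip": 0}, {"dx": 0, "dy": 2.1, "dz": 2.3, "wx": 0, "wy": 0, "wz": 0, "grip": 0}, {"dx": 0, "dy": 1.5, "dz": 2.3, "wx": 0, "wy": 0, "wz": 0, "grip": 0}, {"dx": 0, "dy": 1.2, "dz": 2.3, "wx": 0, "wy": 0, "wz": 0, "grip": 0}]}}

```text
clock: 26.75
eef_pos: [0.5275, -0.2681, 0.0046]
tool_rot: [0.898, 0.44, -0.004, -0.002]
ft_force: [0.2, 0.2, -0.2]
grip_width: 0.0
grasp_force: 0.0
```

Emit:
{"api": "arm_command", "payload": {"increments": [{"dx": 0, "dy": -0.1, "dz": 0, "wx": 0, "wy": 0, "wz": 0, "grip": 0}, {"dx": 0, "dy": -0.2, "dz": 0, "wx": 0, "wy": 0, "wz": 0, "grip": 0}, {"dx": 0, "dy": -0.3, "dz": 0, "wx": 0, "wy": 0, "wz": 0, "grip": 0}]}}

```text
clock: 27.05
eef_pos: [0.5266, -0.2672, 0.0052]
tool_rot: [0.898, 0.44, -0.003, -0.001]
ft_force: [0.4, 0.2, 0.0]
grip_width: 0.0001
grasp_force: 0.0
```

Emit:
{"api": "arm_command", "payload": {"increments": [{"dx": 0, "dy": -0.1, "dz": 0, "wx": 0, "wy": 0, "wz": 0, "grip": 0}, {"dx": 0, "dy": -0.2, "dz": 0, "wx": 0, "wy": 0, "wz": 0, "grip": 0}]}}

```text
clock: 27.25
eef_pos: [0.5249, -0.2659, 0.0048]
tool_rot: [0.898, 0.44, -0.003, -0.001]
ft_force: [1.2, -0.7, -1.2]
grip_width: -0.0001
grasp_force: 0.4
```

Emit:
{"api": "arm_command", "payload": {"increments": [{"dx": 0, "dy": -0.1, "dz": 0, "wx": 0, "wy": 0, "wz": 0, "grip": 0}, {"dx": 0, "dy": -0.2, "dz": 0, "wx": 0, "wy": 0, "wz": 0, "grip": 0}]}}

```text
clock: 27.45
eef_pos: [0.524, -0.2653, 0.0051]
tool_rot: [0.898, 0.44, -0.003, -0.001]
ft_force: [2.1, -2.3, -1.4]
grip_width: 0.0001
grasp_force: 1.8
```

Emit:
{"api": "arm_command", "payload": {"increments": [{"dx": 0, "dy": -0.1, "dz": 0, "wx": 0, "wy": 0, "wz": 0, "grip": 0}, {"dx": 0, "dy": -0.15, "dz": 0, "wx": 0, "wy": 0, "wz": 0, "grip": 0}]}}

```text
clock: 27.65
eef_pos: [0.5239, -0.2653, 0.0056]
tool_rot: [0.898, 0.439, -0.002, 0.001]
ft_force: [4.4, -4.8, -0.3]
grip_width: 0.0004
grasp_force: 3.0
```

```bash
python3 -c "
from plan import *
o=st();print(tojig(o['eef_pos']),o['ft_force'],o['grasp_force'])"
```

```text
[[14.25351918 58.63694123  5.64357185]] [ 4.3989804  -4.75070784 -0.33831144] 3.0418802963686176
```

Emit:
{"api": "arm_command", "payload": {"increments": [{"dx": 0, "dy": -0.2, "dz": 0, "wx": 0, "wy": 0, "wz": 0, "grip": 0}, {"dx": 0, "dy": -0.3, "dz": 0, "wx": 0, "wy": 0, "wz": 0, "grip": 0}, {"dx": 0, "dy": -0.3, "dz": 0, "wx": 0, "wy": 0, "wz": 0, "grip": 0}, {"dx": 0, "dy": 0.6, "dz": 0, "wx": 0, "wy": 0, "wz": 0, "grip": 0}, {"dx": 0, "dy": 1.6, "dz": 0, "wx": 0, "wy": 0, "wz": 0, "grip": 0}, {"dx": 0, "dy": 1.6, "dz": -4, "wx": 0, "wy": 0, "wz": 0, "grip": 0}, {"dx": 0, "dy": 1.6, "dz": -7.5, "wx": 0, "wy": 0, "wz": 0, "grip": 0}, {"dx": 0, "dy": 1.6, "dz": -7.5, "wx": 0, "wy": 0, "wz": 0, "grip": 0}]}}

```text
clock: 28.45
eef_pos: [0.5379, -0.2747, 0.0845]
tool_rot: [0.898, 0.44, -0.001, 0.001]
ft_force: [1.5, -0.8, 0.4]
grip_width: -0.0006
grasp_force: 0.0
```

```bash
python3 -c "
from plan import *
o=st();print(tojig(o['eef_pos']),o['ft_force'])
inc((-28,165,80),Rt(90,-90,0));inc((-28,165,5),Rt(90,-90,0)); inc((-28,150,5),Rt(90,-90,0))"; Z=39.7 python3 surf.py|tail -7
```

```text
[[31.07901951 59.84937199 84.54969424]] [ 1.45391035 -0.7852365   0.3721738 ]
d [10.51 -5.91  0.42] w [ 0.001  0.003 -0.   ] clock 28.45 jp [-0.47  0.52  0.09  1.14 -0.    1.76]
d [10.53 -5.92  7.92] w [ 0.001  0.003 -0.   ] clock 28.45 jp [-0.47  0.52  0.09  1.14 -0.    1.76]
d [ 9.03 -5.92  7.92] w [ 0.001  0.003 -0.   ] clock 28.45 jp [-0.47  0.52  0.09  1.14 -0.    1.76]
y 10 left (np.float64(-68.5), 23) right (np.float64(3.5), 22)
y 30 left (np.float64(-65.0), 55) right (np.float64(7.5), 111)
y 50 left (np.float64(-68.5), 24) right (np.float64(7.5), 75)
y 70 left (np.float64(-68.5), 23) right (np.float64(2.5), 26)
x -48 end (np.float64(138.5), 140) far (np.float64(-26.5), 545)
x -40 end (np.float64(135.0), 50) far (np.float64(-24.5), 544)
x -32 end (np.float64(135.0), 49) far (np.float64(-23.5), 548)
```

Emit:
{"api": "arm_command", "payload": {"increments": [{"dx": 5, "dy": -3, "dz": 0, "wx": 0, "wy": 0, "wz": 0, "grip": 0}, {"dx": 10.5, "dy": -5.9, "dz": 0, "wx": 0, "wy": 0, "wz": 0, "grip": 0}, {"dx": 10.5, "dy": -5.9, "dz": 0, "wx": 0, "wy": 0, "wz": 0, "grip": 0}, {"dx": 10.5, "dy": -5.9, "dz": 4, "wx": 0, "wy": 0, "wz": 0, "grip": 0}, {"dx": 10.5, "dy": -5.9, "dz": 7.9, "wx": 0, "wy": 0, "wz": 0, "grip": 0}, {"dx": 10.5, "dy": -5.9, "dz": 7.9, "wx": 0, "wy": 0, "wz": 0, "grip": 0}, {"dx": 9.6, "dy": -5.9, "dz": 7.9, "wx": 0, "wy": 0, "wz": 0, "grip": 0}, {"dx": 9, "dy": -5.9, "dz": 7.9, "wx": 0, "wy": 0, "wz": 0, "grip": 0}, {"dx": 8.8, "dy": -5.9, "dz": 7.9, "wx": 0, "wy": 0, "wz": 0, "grip": 0}, {"dx": 8.65, "dy": -5.9, "dz": 7.9, "wx": 0, "wy": 0, "wz": 0, "grip": 0}]}}

```text
clock: 29.5
eef_pos: [0.5419, -0.1701, 0.0023]
tool_rot: [0.898, 0.439, -0.002, -0.001]
ft_force: [-0.4, -0.2, 1.2]
grip_width: -0.0001
grasp_force: 0.0
```

Emit:
{"api": "arm_command", "payload": {"increments": [{"dx": -0.15, "dy": 0, "dz": 0, "wx": 0, "wy": 0, "wz": 0, "grip": 0}, {"dx": -0.3, "dy": 0, "dz": 0, "wx": 0, "wy": 0, "wz": 0, "grip": 0}, {"dx": -0.3, "dy": 0, "dz": 0, "wx": 0, "wy": 0, "wz": 0, "grip": 0}]}}

```text
clock: 29.8
eef_pos: [0.5409, -0.1707, 0.0018]
tool_rot: [0.898, 0.44, -0.001, -0.001]
ft_force: [2.8, 4.1, 4.5]
grip_width: -0.0
grasp_force: 2.4
```

```bash
python3 -c "
from plan import *
o=st();print(tojig(o['eef_pos']),o['ft_force'])"; Z=39.7 python3 surf.py|tail -7
```

```text
[[-30.33728982 143.80051118   1.76959146]] [2.80099351 4.11700169 4.53966442]
y 10 left (np.float64(-44.0), 13) right (np.float64(-3.5), 11)
y 30 left (np.float64(-60.5), 14) right (np.float64(6.0), 11)
y 50 left (np.float64(-60.5), 14) right (np.float64(5.5), 10)
y 70 left (np.float64(-67.0), 14) right (np.float64(5.5), 12)
x -48 end (np.float64(126.5), 550) far (np.float64(-15.0), 8)
x -40 end (np.float64(127.0), 552) far (np.float64(-10.5), 44)
x -32 end (np.float64(129.5), 390) far (np.float64(-21.5), 501)
  return _methods._mean(a, axis=axis, dtype=dtype,
  ret = ret.dtype.type(ret / rcount)
```

Emit:
{"api": "arm_command", "payload": {"increments": [{"dx": -0.2, "dy": 0, "dz": 0, "wx": 0, "wy": 0, "wz": 0, "grip": 0}, {"dx": -0.3, "dy": 0, "dz": 0, "wx": 0, "wy": 0, "wz": 0, "grip": 0}, {"dx": -0.3, "dy": 0, "dz": 0, "wx": 0, "wy": 0, "wz": 0, "grip": 0}, {"dx": 1, "dy": 0, "dz": 0, "wx": 0, "wy": 0, "wz": 0, "grip": 0}, {"dx": 3, "dy": 0, "dz": 0, "wx": 0, "wy": 0, "wz": 0, "grip": 0}, {"dx": 3, "dy": 0, "dz": -4, "wx": 0, "wy": 0, "wz": 0, "grip": 0}, {"dx": 3, "dy": 0, "dz": -8, "wx": 0, "wy": 0, "wz": 0, "grip": 0}, {"dx": 3, "dy": 0, "dz": -12, "wx": 0, "wy": 0, "wz": 0, "grip": 0}, {"dx": 3, "dy": 0, "dz": -15, "wx": 0, "wy": 0, "wz": 0, "grip": 4}, {"dx": 3, "dy": 0, "dz": -15, "wx": 0, "wy": 0, "wz": 0, "grip": 6}]}}

```text
clock: 30.85
eef_pos: [0.5612, -0.1488, 0.1553]
tool_rot: [0.898, 0.44, -0.001, 0.002]
ft_force: [0.3, -0.6, 0.6]
grip_width: 0.0283
grasp_force: 0.0
```

```bash
Z=39.7 python3 surf.py; python3 -c "
from plan import *; import cv2
p=cv2.imread('pics/raw7.png').astype(int); d=np.load('pics/raw7.npy')
m=(p[:,:,2]>p[:,:,1]+60)&(p[:,:,2]>p[:,:,0]+60); v,u=np.nonzero(m); k=(u>440)&(u<500)&(v>215)&(v<265)
Q=np.array([tojig(dep('top',d,a,b))[0] for a,b in zip(u[k],v[k])])
for x in range(80,180,10):
    s=abs(Q[:,0]-x)<5
    if s.sum(): print(x,s.sum(),np.median(Q[s],0).round(1),np.percentile(Q[s,1],[5,95]).round(0))
R=Rt(90,0); inc((135,0,160),R); inc((140,0,20),R)"
```

```text
(-15, np.float64(nan)) (0, np.float64(nan)) (15, np.float64(nan)) (30, np.float64(nan)) (45, np.float64(nan)) (60, np.float64(nan)) (75, np.float64(nan)) (90, np.float64(nan)) (105, np.float64(669.1)) 
tcp [-29.1 173.  152.6] f [ 0.1 -0.9 -0.3] w 0.035524393166741705 0.0 t 30.9
y 10 left (np.float64(-47.5), 6) right (np.float64(-10.0), 5)
y 30 left (np.float64(-46.0), 6) right (np.float64(-3.5), 5)
y 50 left (np.float64(-61.5), 5) right (np.float64(-7.5), 4)
y 70 left (np.float64(-58.0), 6) right (np.float64(-7.5), 4)
x -48 end (np.float64(142.0), 668) far (np.float64(-24.5), 4)
x -40 end (np.float64(145.0), 662) far (np.float64(-31.0), 5)
x -32 end (np.float64(148.0), 868) far (np.float64(-30.5), 4)
110 1 [113.9  -3.4  58.6] [-3. -3.]
120 14 [120.1  -2.4  58.2] [-6.  1.]
130 18 [130.9  -0.   58.5] [-5.  3.]
140 23 [140.    0.4  61.3] [-5.  6.]
150 17 [150.3   0.8  60.3] [-5.  7.]
d [-17.29  16.42  -0.69] w [-0.005  0.002 -1.571] clock 30.9 jp [-0.26  0.43  0.12  1.27 -0.    1.97]
d [-17.23  16.94  13.31] w [-0.005  0.002 -1.571] clock 30.9 jp [-0.26  0.43  0.12  1.27 -0.    1.97]
  return _methods._mean(a, axis=axis, dtype=dtype,
  ret = ret.dtype.type(ret / rcount)
```

Emit:
{"api": "arm_command", "payload": {"increments": [{"dx": -4, "dy": 4, "dz": -0.7, "wx": 0, "wy": 0, "wz": -0.15, "grip": 6}, {"dx": -8, "dy": 8, "dz": -0.7, "wx": 0, "wy": 0, "wz": -0.3, "grip": 6}, {"dx": -12, "dy": 12, "dz": -0.7, "wx": 0, "wy": 0, "wz": -0.45, "grip": 6}, {"dx": -17.3, "dy": 16.6, "dz": -0.7, "wx": 0, "wy": 0, "wz": -0.6, "grip": 6}, {"dx": -17.3, "dy": 16.6, "dz": -0.7, "wx": 0, "wy": 0, "wz": -0.75, "grip": 6}, {"dx": -17.3, "dy": 16.6, "dz": -0.7, "wx": 0, "wy": 0, "wz": -0.9, "grip": 6}, {"dx": -17.3, "dy": 16.6, "dz": -0.7, "wx": 0, "wy": 0, "wz": -1.05, "grip": 6}, {"dx": -17.3, "dy": 16.6, "dz": -0.7, "wx": 0, "wy": 0, "wz": -1.2, "grip": 6}, {"dx": -17.3, "dy": 16.6, "dz": -0.7, "wx": 0, "wy": 0, "wz": -1.35, "grip": 6}, {"dx": -17.3, "dy": 16.6, "dz": -0.7, "wx": 0, "wy": 0, "wz": -1.5, "grip": 6}]}}

```text
clock: 31.9
eef_pos: [0.5821, -0.3857, 0.1539]
tool_rot: [0.358, 0.934, -0.001, -0.006]
ft_force: [0.5, -1.2, 0.6]
grip_width: 0.0601
grasp_force: 0.0
```

```bash
python3 -c "
from plan import *; import cv2
inc((137,0,60),Rt(90,0)); inc((137,0,14),Rt(90,0))"; Z=39.7 python3 surf.py; python3 -c "
import numpy as np
from plan import *
d=np.load('pics/raw7.npy'); import cv2; p=cv2.cvtColor(cv2.imread('pics/raw7.png'),cv2.COLOR_BGR2HSV).astype(int)
for y in(20,60,85,105): print('R',y,[(x,p[int(round(q[1])),int(round(q[0])),1],int(tojig(dep('top',d,*q))[0,2])) for x in range(-6,10,2) for q in proj('top',toworld((x,y,39.7)))])"
```

```text
d [-0.4   0.17  9.39] w [-0.007 -0.011 -0.071] clock 31.9 jp [-0.58  0.69  0.57  1.46 -0.01  0.15]
d [-0.45  0.2  13.99] w [-0.007 -0.011 -0.071] clock 31.9 jp [-0.58  0.69  0.57  1.46 -0.01  0.15]
(-15, np.float64(40.0)) (0, np.float64(40.4)) (15, np.float64(40.0)) (30, np.float64(39.8)) (45, np.float64(40.3)) (60, np.float64(39.9)) (75, np.float64(40.0)) (90, np.float64(39.7)) (105, np.float64(40.1)) 
tcp [134.   -0.7 154. ] f [-0.   0.8 -0.1] w 0.06019892263658921 0.0 t 31.95
y 10 left (np.float64(-68.5), 26) right (np.float64(3.5), 24)
y 30 left (np.float64(-48.0), 897) right (np.float64(2.5), 24)
y 50 left (np.float64(-68.5), 20) right (np.float64(3.5), 29)
y 70 left (np.float64(-68.5), 21) right (np.float64(2.5), 23)
x -48 end (np.float64(135.0), 49) far (np.float64(-21.5), 9)
x -40 end (np.float64(135.0), 69) far (np.float64(-23.0), 12)
x -32 end (np.float64(135.0), 50) far (np.float64(-22.5), 11)
R 20 [(-6, np.int64(136), 40), (-4, np.int64(133), 42), (-2, np.int64(133), 42), (0, np.int64(114), 40), (2, np.int64(77), 38), (4, np.int64(45), 22), (6, np.int64(30), 22), (8, np.int64(26), 23)]
R 60 [(-6, np.int64(125), 40), (-4, np.int64(123), 43), (-2, np.int64(114), 40), (0, np.int64(124), 38), (2, np.int64(122), 34), (4, np.int64(101), 21), (6, np.int64(101), 21), (8, np.int64(101), 18)]
R 85 [(-6, np.int64(102), 40), (-4, np.int64(103), 36), (-2, np.int64(106), 37), (0, np.int64(112), 35), (2, np.int64(112), 36), (4, np.int64(102), 17), (6, np.int64(102), 18), (8, np.int64(102), 23)]
R 105 [(-6, np.int64(97), 37), (-4, np.int64(97), 37), (-2, np.int64(102), 38), (0, np.int64(88), 38), (2, np.int64(61), 36), (4, np.int64(37), -2), (6, np.int64(35), -1), (8, np.int64(35), -1)]
```

```bash
python3 -c "
from plan import *; import cv2
for f,dn in(('pics/top0.png','top0.npy'),('pics/raw7.png','pics/raw7.npy')):
    im=cv2.imread(f); h=cv2.cvtColor(im,cv2.COLOR_BGR2HSV)[:,:,1].astype(np.float32); h=cv2.GaussianBlur(h,(3,3),.7); d=np.load(dn).astype(np.float32)
    def e(pts,t,A,s):
        q=proj('top',toworld(pts)).astype(np.float32); Z=cv2.remap(A,q[:,:1],q[:,1:],cv2.INTER_LINEAR).ravel(); g=cv2.GaussianBlur(Z.reshape(1,-1),(15,1),3).ravel(); g=np.gradient(g)*s; i=g.argmax(); return float(t[i])
    t=np.arange(-8,12,.25)
    print(f,'right depth',[e([(a,y,39.7) for a in t],t,d,1) for y in range(25,76,5)],np.median([e([(a,y,39.7) for a in t],t,d,1) for y in range(25,120,2)]))
    t=np.arange(122,148,.25); print('end depth',np.median([e([(x,a,39.7) for a in t],t,d,1) for x in range(-50,-5,3)]),'sat',np.median([e([(x,a,39.7) for a in t],t,h,-1) for x in range(-50,-22,3)]))
    t=np.arange(98,111,.25)
"
```

```text
pics/top0.png right depth [3.75, 2.5, 3.25, 3.75, -2.25, 3.25, -7.0, 3.0, 3.25, 2.25, 2.75] 3.125
end depth 135.75 sat 134.75
pics/raw7.png right depth [7.75, 2.75, 2.75, 3.75, 2.75, 3.25, 4.0, 2.5, 3.0, 2.25, 2.75] 2.75
end depth 134.75 sat 133.875
```

Emit:
{"api": "arm_command", "payload": {"increments": [{"dx": -0.4, "dy": 0.15, "dz": 4, "wx": -0.007, "wy": -0.011, "wz": -0.071, "grip": 6}, {"dx": -0.4, "dy": 0.15, "dz": 8, "wx": -0.007, "wy": -0.011, "wz": -0.071, "grip": 6}, {"dx": -0.4, "dy": 0.2, "dz": 11, "wx": -0.007, "wy": -0.011, "wz": -0.071, "grip": 6}, {"dx": -0.4, "dy": 0.2, "dz": 14, "wx": -0.007, "wy": -0.011, "wz": -0.071, "grip": 6}, {"dx": -0.4, "dy": 0.2, "dz": 14, "wx": -0.007, "wy": -0.011, "wz": -0.071, "grip": 6}]}}

```text
clock: 32.45
eef_pos: [0.5816, -0.384, 0.0092]
tool_rot: [0.328, 0.945, 0.002, -0.005]
ft_force: [-0.6, 0.3, -0.7]
grip_width: 0.0602
grasp_force: 0.0
```

Emit:
{"api": "arm_command", "payload": {"increments": [{"dx": 0, "dy": 0, "dz": -0.2, "wx": 0, "wy": 0, "wz": 0, "grip": 2}, {"dx": 0, "dy": 0, "dz": -0.2, "wx": 0, "wy": 0, "wz": 0, "grip": 2}, {"dx": 0, "dy": 0, "dz": -0.2, "wx": 0, "wy": 0, "wz": 0, "grip": 2}, {"dx": 0, "dy": 0, "dz": -0.2, "wx": 0, "wy": 0, "wz": 0, "grip": 2}, {"dx": 0, "dy": 0, "dz": -0.2, "wx": 0, "wy": 0, "wz": 0, "grip": 2}]}}

```text
clock: 32.95
eef_pos: [0.5874, -0.3897, 0.0214]
tool_rot: [0.328, 0.945, -0.002, 0.005]
ft_force: [-1.5, -4.2, 2.6]
grip_width: 0.0207
grasp_force: 49.2
```

Emit:
{"api": "arm_command", "payload": {"increments": [{"dx": 0.04, "dy": 0, "dz": -0.9, "wx": 0, "wy": 0, "wz": 0, "grip": 2}, {"dx": 0.15, "dy": 0, "dz": -1.73, "wx": 0, "wy": 0, "wz": 0, "grip": 2}, {"dx": 0.35, "dy": 0, "dz": -2.6, "wx": 0, "wy": 0, "wz": 0, "grip": 2}, {"dx": 0.58, "dy": 0, "dz": -3.4, "wx": 0, "wy": 0, "wz": 0, "grip": 2}, {"dx": 0.9, "dy": 0, "dz": -4.2, "wx": 0, "wy": 0, "wz": 0, "grip": 2}]}}

```text
clock: 33.45
eef_pos: [0.5757, -0.3806, 0.0589]
tool_rot: [0.328, 0.945, 0.0, -0.002]
ft_force: [-6.2, -1.1, -7.8]
grip_width: 0.0211
grasp_force: 46.3
```

```bash
python3 -c "
from plan import *
o=st();print(tojig(o['eef_pos']),o['ft_force'],o['grip_width'])"
```

```text
[[125.81625434  -0.69725186  58.91548678]] [-6.20294062 -1.13756033 -7.80288639] 0.021056608040131406
```

Emit:
{"api": "arm_command", "payload": {"increments": [{"dx": 0.4, "dy": 0, "dz": -0.78, "wx": 0, "wy": 0, "wz": 0, "grip": 2}, {"dx": 0.88, "dy": 0, "dz": -1.56, "wx": 0, "wy": 0, "wz": 0, "grip": 2}, {"dx": 1.37, "dy": 0, "dz": -2.21, "wx": 0, "wy": 0, "wz": 0, "grip": 2}, {"dx": 2, "dy": 0, "dz": -2.9, "wx": 0, "wy": 0, "wz": 0, "grip": 2}, {"dx": 2.57, "dy": 0, "dz": -3.46, "wx": 0, "wy": 0, "wz": 0, "grip": 2}, {"dx": 3.3, "dy": 0, "dz": -4.04, "wx": 0, "wy": 0, "wz": 0, "grip": 2}, {"dx": 3.97, "dy": 0, "dz": -4.49, "wx": 0, "wy": 0, "wz": 0, "grip": 2}, {"dx": 4.2, "dy": 0, "dz": -4.6, "wx": 0, "wy": 0, "wz": 0, "grip": 2}]}}

```text
clock: 34.25
eef_pos: [0.5431, -0.3553, 0.1057]
tool_rot: [0.328, 0.945, -0.0, -0.0]
ft_force: [-4.0, -3.0, -6.4]
grip_width: 0.0206
grasp_force: 29.5
```

```bash
python3 -c "
from plan import *
o=st();print(tojig(o['eef_pos']),o['ft_force'],tojig(toworld((0,0,0))+o['ft_force']/1e3-[0,0,0]),o['grip_width'])"
```

```text
[[ 84.60394824  -0.64527569 105.6647437 ]] [-4.00487573 -3.00719154 -6.4325586 ] [[-1.32006091 -4.83111476 -6.4325586 ]] 0.020638604320729854
```

Emit:
{"api": "arm_command", "payload": {"increments": [{"dx": 0.2, "dy": 0, "dz": -0.1, "wx": 0, "wy": 0, "wz": 0, "grip": 2}, {"dx": 0.4, "dy": 0, "dz": -0.2, "wx": 0, "wy": 0, "wz": 0, "grip": 2}, {"dx": 0.6, "dy": 0, "dz": -0.3, "wx": 0, "wy": 0, "wz": 0, "grip": 2}, {"dx": 0.6, "dy": 0, "dz": -0.3, "wx": 0, "wy": 0, "wz": 0, "grip": 2}]}}

```text
clock: 34.65
eef_pos: [0.5387, -0.3519, 0.1087]
tool_rot: [0.328, 0.945, -0.0, 0.0]
ft_force: [-5.6, -3.6, -5.8]
grip_width: 0.0207
grasp_force: 24.2
```

```bash
cat > lev.py <<'E'
from plan import *; import cv2
o=st();print(tojig(o['eef_pos']),o['ft_force'])
p,d=viewer.camera('top'); 
pt=[(x,y) for x in range(-50,-18,4) for y in(-6,-3,0,3,6)]
P=np.array([tojig(dep('top',d,*proj('top',toworld((x,y,55)))[0]))[0] for x,y in pt]); print('over blank at pad:',[(int(a),int(c)) for (a,b),c in zip(pt,P[:,2]) if b==0])
q=p.astype(int); m=(q[:,:,0]>q[:,:,1]+60)&(q[:,:,0]>q[:,:,2]+60); v,u=np.nonzero(m); k=(u>440)&(u<500)&(v>215)&(v<275)
Q=np.array([tojig(dep('top',d,a,b))[0] for a,b in zip(u[k],v[k])])
if len(Q): print('red',len(Q),Q.min(0).round(0),Q.max(0).round(0))
p,d=viewer.camera('scene'); q=p.astype(int); m=(q[:,:,0]>q[:,:,1]+60)&(q[:,:,0]>q[:,:,2]+60); v,u=np.nonzero(m); k=(u>395)&(u<440)&(v>170)&(v<230)
Q=np.array([tojig(dep('scene',d,a,b))[0] for a,b in zip(u[k],v[k])])
for z in range(80,170,15):
    s=(Q[:,2]>z)&(Q[:,2]<=z+15) if len(Q) else []
    if np.sum(s): print(z,Q[s].mean(0).round(1),int(s.sum()))
E
python3 lev.py
```

```text
[[ 79.03011568  -0.66233125 108.69964024]] [-5.55694875 -3.55181015 -5.78189616]
over blank at pad: [(-50, 38), (-46, 48), (-42, 59), (-38, 50), (-34, 64), (-30, 78), (-26, 84), (-22, 81)]
95 [ 59.4   3.1 105.3] 13
110 [ 67.2   3.1 117.6] 19
125 [ 77.1   1.9 132.8] 23
140 [ 84.2  -0.4 146.7] 16
```

Emit:
{"api": "arm_command", "payload": {"increments": [{"dx": 0.2, "dy": 0, "dz": -0.1, "wx": 0, "wy": 0, "wz": 0, "grip": 2}, {"dx": 0.4, "dy": 0, "dz": -0.2, "wx": 0, "wy": 0, "wz": 0, "grip": 2}, {"dx": 0.6, "dy": 0, "dz": -0.3, "wx": 0, "wy": 0, "wz": 0, "grip": 2}, {"dx": 0.6, "dy": 0, "dz": -0.3, "wx": 0, "wy": 0, "wz": 0, "grip": 2}]}}

```text
clock: 35.15
eef_pos: [0.5345, -0.3485, 0.1117]
tool_rot: [0.328, 0.945, -0.001, 0.001]
ft_force: [-3.7, -3.6, -6.7]
grip_width: 0.0205
grasp_force: 20.7
```

```bash
python3 lev.py
```

```text
[[ 73.62129496  -0.61315361 111.67366464]] [-3.66390611 -3.64083567 -6.65691634]
over blank at pad: [(-50, 39), (-46, 57), (-42, 55), (-38, 58), (-34, 60), (-30, 77), (-26, 79), (-22, 81)]
95 [ 57.    3.3 104.3] 9
110 [ 59.9   2.6 115.3] 17
125 [ 69.2   1.4 132.9] 18
140 [ 78.4   0.2 147.1] 24
155 [ 80.1  -3.7 155.7] 1
```

```bash
python3 -c "
from plan import *
d=np.load('top0.npy'); pt=range(-50,-18,4)
print([(x,int(tojig(dep('top',d,*proj('top',toworld((x,0,55)))[0]))[0,2])) for x in pt])
import cv2
a=cv2.imread('pics/top0.png').astype(int); p,dd=viewer.camera('top'); cv2.imwrite('pics/raw10.png',p[:,:,::-1])
# dark pad centroid in both
for im,D in((a,d),(p[:,:,::-1].astype(int),dd)):
    c=proj('top',toworld((-34,0,45)))[0].astype(int); w=im[c[1]-9:c[1]+10,c[0]-9:c[0]+10].max(2); v,u=np.nonzero(w<70); print(c,len(u),(u.mean()+c[0]-9).round(1),(v.mean()+c[1]-9).round(1), [int(tojig(dep('top',D,x+c[0]-9,y+c[1]-9))[0,2]) for x,y in list(zip(u,v))[::5]])
"
```

```text
[(-50, 42), (-46, 50), (-42, 54), (-38, 52), (-34, 63), (-30, 78), (-26, 78), (-22, 82)]
[430 288] 23 430.3 290.1 [50, 53, 55, 57, 57]
[430 288] 27 430.4 290.3 [48, 49, 50, 55, 40, 51]
```

Emit:
{"api": "arm_command", "payload": {"increments": [{"dx": 0, "dy": 0, "dz": 0, "wx": 0, "wy": 0, "wz": 0, "grip": 6}, {"dx": 0, "dy": 0, "dz": 0, "wx": 0, "wy": 0, "wz": 0, "grip": 6}, {"dx": 0, "dy": 0, "dz": 0, "wx": 0, "wy": 0, "wz": 0, "grip": 6}, {"dx": 0, "dy": 0, "dz": -3, "wx": 0, "wy": 0, "wz": 0, "grip": 6}, {"dx": 0, "dy": 0, "dz": -7, "wx": 0, "wy": 0, "wz": 0, "grip": 6}, {"dx": 0, "dy": 0, "dz": -12, "wx": 0, "wy": 0, "wz": 0, "grip": 6}, {"dx": 0, "dy": 0, "dz": -12, "wx": 0, "wy": 0, "wz": 0, "grip": 6}]}}

```text
clock: 36.0
eef_pos: [0.5401, -0.3497, 0.2426]
tool_rot: [0.327, 0.945, -0.002, 0.011]
ft_force: [0.9, -1.2, 0.5]
grip_width: 0.0597
grasp_force: 0.0
```

```bash
python3 lev.py; Z=39.7 python3 surf.py
```

```text
[[ 78.77959395   1.84412256 242.58283488]] [ 0.93531733 -1.16221143  0.5047153 ]
over blank at pad: [(-50, 36), (-46, 50), (-42, 54), (-38, 53), (-34, 65), (-30, 77), (-26, 78), (-22, 83)]
red 8 [ 95.  -5. 153.] [ 99.   6. 157.]
95 [ 55.3   3.1 106.5] 12
110 [ 63.6   2.5 117.5] 23
125 [ 73.7   3.2 132.9] 25
140 [ 80.7   3.9 147.3] 24
155 [ 80.6  -0.8 155.4] 1
(-15, np.float64(40.7)) (0, np.float64(49.8)) (15, np.float64(40.6)) (30, np.float64(40.7)) (45, np.float64(40.0)) (60, np.float64(39.4)) (75, np.float64(38.8)) (90, np.float64(39.7)) (105, np.float64(39.9)) 
tcp [ 75.    1.3 233.6] f [-0.7  0.  -1.3] w 0.06034458594768354 0.0 t 36.15
y 10 left (np.float64(-68.5), 23) right (np.float64(3.5), 20)
y 30 left (np.float64(-68.5), 19) right (np.float64(2.5), 28)
y 50 left (np.float64(-68.5), 20) right (np.float64(3.0), 26)
y 70 left (np.float64(-51.5), 41) right (np.float64(2.5), 27)
x -48 end (np.float64(135.0), 47) far (np.float64(-21.0), 12)
x -40 end (np.float64(134.5), 51) far (np.float64(-22.5), 19)
x -32 end (np.float64(135.0), 48) far (np.float64(-10.0), 32)
```

```bash
python3 -c "
from workcell import job
print(job.job_done())"
```

```text
the job is handed in; nothing more can be done
None
```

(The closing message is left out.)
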